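# Turn the shade boards face up and pack the swatch case

## Robot

A 6-joint arm with a two-finger parallel gripper is mounted at the origin on the work surface. World frame = base frame: x ahead of the robot, y to its left, z up, the work surface at z = 0. Lengths are in m, angles in rad, forces in N, time in s.
With the tool pointing down it reaches from about 0.25 to 0.725 m from the base axis. Payload 4 kg.
Tool frame: the origin (TCP) lies on the centre line of the jaws, within the pads' length; the fingertips stand 14 mm ahead of it and the grasp point (between the pads) lies 5 mm behind it; z points along the fingers, x is the direction in which the jaws open and shut, and the axes are right-handed (so a half turn about z gives the same grasp; the last joint's range is limited). The gripper opens to 85 mm and grips with 20 to 120 N. Pads are 22 mm wide; open, the fingers measure 114 mm over their backs; the gripper's body (76 mm by 85 mm) begins 54 mm behind the grasp point. The pads swing forward as they close: fully open they stand 13 mm farther back than shut.
Start: joints at [1.235, 0.241, 0.005, 1.335, 0, 1.571], TCP at [0.165, 0.472, 0.245] pointing down, gripper open.
Joint ranges: [-2.72, 2.72], [-1.05, 1.87], [-1.09, 1.28], [-1.99, 2.15], [-1.42, 1.44], [-3.14, 3.14]. Speed limits (rad/s): [2.79, 2.79, 3.14, 3.14, 3.14, 3.14].

## Interface

Orientations are given as a unit quaternion [x, y, z, w].
In Python, from workcell import bot gives the robot as it stands.
- The arm moves only by the tool play_rows, never from a script. Its argument "motion" is a list of rows, each an object with "fingers": the closure, from -1 (fully open) to 1 (shut), so that 0 is half open; "translation": the shift along the tool's x, y, z in cm, a list of three; "roll": the turn about the tool's z in degrees. A call has 1 to 20 rows; each row is the pose to reach, as a shift and turn from the pose commanded when the call began, along the tool's axes at that moment; what a row does not reach only later rows make up. A row lasts 1/12 s, in which the tool goes at most 41.7 mm and 7.16 degrees, less where a joint would pass 70% of its speed; a pose out of reach is approached as far as the arm can. A call with a gripper value outside its range is refused whole. The fingers move at their own pace and stop on an object; the grip force is fixed at half the most. Time passes only in rows, so rows that repeat a pose let the fingers close. It gives the time, the measured TCP pose, the force and the opening at its end, in the units of the state.
- bot.get_obs(): the state, without advancing time (a new reading comes with each control period).
- bot.camera(name): name is "scene" or "top"; returns a dict with "pixels" (384x512x3 uint8, red, green, blue), "intrinsics" (3x3 intrinsics, pixels), "world_to_cam" (4x4, takes a point from world to camera coordinates). Camera axes: x right, y down, z forward; pixel columns grow to the right and rows downward; lengths in m; the calibration is good to about 2 mm. A picture is of the moment at which its call begins. There is no depth.
- bot.job_done(): hands the job in, once; it reports no verdict.
The state is a dict: "clock": time; "joint_pos": joint angles; "joint_vel": joint speeds; "tau": joint torques, N m; "eef_pos": TCP position; "tool_rot": TCP orientation; "ft_force": force on the tool from outside, world axes, zero at the start; "ft_torque": the same for the moment, N m; "grip_width": finger opening in m.
Only numpy, scipy, OpenCV 4.12 (cv2) and the standard library are available. Lean on these libraries where they do the work, as an engineer would, in place of code of your own. Each camera call takes 0.05 s, during which the arm holds its last target. There are 200 camera calls.

## Task

Pack the shade boards that lie face down on the salon counter into the swatch case: slide its red safety catch right back, then swing the clasp clear of the lid and open the lid upright. The boards are too broad to be picked up flat, so push each one up against the sloping upstand until it leans there, take it by its top edge, tip it on over and lay it flat and face up in a bay of its own. Then shut the lid, swing the clasp back across it and slide the safety catch fully home, and do not knock the other things on the counter about.

Things in the scene. Friction and masses are not known exactly. Their poses are not given: they have to be found in the camera images.
- board_copper_mid (a point): centre (half-way up its thickness) of the copper-coloured shade board: a rigid white plate 120 (x) x 100 (y) x 15 mm (z), about 150 g; z points out of its blank back, so z is up while it lies face down (as at the start) and down once it is face up; the face carries six coloured swatch strips on black, a band of that colour runs round the edge. May be absent
- board_violet_mid (a point): centre (half-way up its thickness) of the violet shade board: a rigid white plate 120 (x) x 100 (y) x 15 mm (z), about 150 g; z points out of its blank back, so z is up while it lies face down (as at the start) and down once it is face up; the face carries six coloured swatch strips on black, a band of that colour runs round the edge. May be absent
- board_teal_mid (a point): centre (half-way up its thickness) of the teal shade board: a rigid white plate 120 (x) x 100 (y) x 15 mm (z), about 150 g; z points out of its blank back, so z is up while it lies face down (as at the start) and down once it is face up; the face carries six coloured swatch strips on black, a band of that colour runs round the edge. May be absent
- upstand: the counter's fixed upstand, a ridge 420 mm long (along its y) and 62 mm high. Origin on the counter, middle of its foot line; x points away from the robot, square to the ridge. Its robot-side face slopes up at 45 degrees from the foot (x = 0) to the top edge (x = 62, z = 62 mm); the top is flat to x = 96 mm, then drops straight. Friction about 0.6, as everywhere here
- upstand_top (a point): middle of the upper edge of the sloping face (62 mm up). A board pushed flat and square against the foot, by its near edge (10 to 25 N), climbs the face far edge first and ends leaning on it at 45 degrees, its 120 mm length up the slope: top edge 85 to 95 mm high, the upper 32 mm clear above the ridge, where it can be taken by its 15 mm thickness; let go, it stays leaning
- case: the flat black swatch case, fixed: 158 mm deep (x), 246 mm wide (y), 46 mm high with its lid. Origin at the centre of its underside, x from front (robot side) to hinged side, y to the left. Walls and floor 6 mm thick, wall tops at z = 40 mm; a 6 mm divider (top z = 32 mm) along x makes two bays. In front of the right half is an aluminium latch block (x -123 to -79, y -123 to -38, top z = 46 mm)
- bay_left (a point): middle of the floor of the left bay (146 mm along the case's x, 114 mm along y, 34 mm deep)
- bay_right (a point): middle of the floor of the right bay, same size
- lid (a joint): angle of the case's lid, rad: 0 shut, 2.0 fully open (leaning back); hinged along y at the case's far side; a stiff hinge: the lid stays where it is left, about 4 N at the handle moves it
- lid_hinge (a point): point on the lid's hinge axis (parallel to the case's y), in line with the handle
- lid_handle (a point): middle of the lid's steel bar handle: a round bar 12 mm thick and 60 mm long along the case's y, its axis 34 mm above the lid's top; shut, it lies 146 mm in front of the hinge axis and 40 mm above it
- catch (a joint): travel of the red safety catch, m: 0 home (its nose beside the clasp's arm, which then cannot swing), 0.045 fully back; it slides along the lid towards the case's +y, is held by friction (about 1.5 N) and leaves the clasp free from 0.035
- catch_fin (a point): middle of the catch's upright fin: 12 mm thick along the case's x, 22 mm long along y, its top 12 mm above this point; the catch's body, 20 mm wide and 8 mm high, reaches 39 mm from here towards the clasp and 11 mm the other way
- clasp (a joint): angle of the steel clasp, rad: 0 shut (its arm points to the case's +x, across the lid's front edge, and keeps the lid down), about 1.57 open (arm points to the case's +y, clear of the lid), stop at 1.65; swings about a vertical pivot, counter-clockwise from above as it opens; light friction, stays where it is left
- clasp_knob (a point): middle of the clasp's upright round knob, 14 mm in diameter, its top 12 mm above this point, 42 mm from the pivot; the arm is 16 mm wide and 8 mm thick, its top 12 mm below this point
- clasp_pivot (a point): the clasp's pivot axis, at the underside of its arm
- tint_bowl: black mixing bowl, 100 mm across, 48 mm high, origin under it; bystander
- tint_brush: tint brush lying flat, 190 mm; bystander
- comb: black comb lying flat, 190 mm; bystander
- pump_bottle: white bottle, 64 mm across, 170 mm high, origin under it; bystander
- tint_box: upright pink carton 60 x 45 x 150 mm, origin under it; bystander
- wax_jar: orange jar, 64 mm across, 55 mm high, origin under it; bystander
- timer: white kitchen-type timer 30 x 70 x 70 mm, origin under it; bystander
Not all that is in view belongs to the job. Leave any green look-alike of the part that bears board_violet_mid alone.

How it is judged:
By the outcome, as a careful person would: the job done as asked, in the order asked, and still so for the second after the job is handed in, with the robot touching nothing.
Of board_copper, board_violet, board_teal only 1 to 2 are there at a start; the rules pass over those that are not, and their reading is None.
At some moment in a run one of board_copper, board_violet, board_teal may be knocked a few centimetres aside while the robot is not near it.
It also fails if it takes over 210 s, if anything falls off the work surface, if the arm or the gripper's body presses on something with over 40 N, if the wrist force passes 120 N, or if a joint passes its speed limit or range.

## Working session

There is one attempt and no reset: what is moved stays moved. The work goes in short steps, Python scripts to look and compute and a tool call to move; the robot and the scene stay as the last step left them, time stands still between calls to the robot, and variables do not carry over. Pictures are saved under pics/ and viewed, about 12 in all and at most 16, crops included, and the job is handed in when it is done.

Besides the shell and the picture viewer there is one more tool, called after "Request:" in YAML: its name, and indented under it one key for each argument. play_rows: Moves the arm, as the interface text tells. Its arguments: {"type":"object","properties":{"motion":{"type":"array","items":{"type":"object","properties":{"fingers":{"type":"number"},"translation":{"type":"array","items":{"type":"number"}},"roll":{"type":"number"}}}}},"required":["motion"]}

```bash
mkdir -p pics; ls; cat > h.py <<'E'
import numpy as np, cv2
from workcell import bot
def snap(n,tag,crop=None,s=1):
    c=bot.camera(n); im=cv2.cvtColor(c["pixels"],cv2.COLOR_RGB2BGR)
    np.savez('pics/'+tag+'.npz',K=c["intrinsics"],T=c["world_to_cam"],im=im)
    if crop: a,b,u,v=crop; im=im[b:v,a:u]
    if s!=1: im=cv2.resize(im,None,fx=s,fy=s,interpolation=cv2.INTER_CUBIC)
    cv2.imwrite('pics/'+tag+'.png',im); return c
def ray(c,u,v,z):
    K,T=np.array(c["intrinsics"]),np.array(c["world_to_cam"]);R,t=T[:3,:3],T[:3,3]
    d=R.T@np.linalg.inv(K)@np.array([u,v,1.]);o=-R.T@t
    return o+d*(z-o[2])/d[2]
def proj(c,p):
    K,T=np.array(c["intrinsics"]),np.array(c["world_to_cam"])
    q=K@(T[:3,:3]@np.array(p,float)+T[:3,3]);return q[:2]/q[2]
def load(tag):
    z=np.load('pics/'+tag+'.npz');return dict(intrinsics=z['K'],world_to_cam=z['T'],im=z['im'])
def st():
    o=bot.get_obs();print({k:np.round(o[k],3).tolist() for k in("clock","joint_pos","eef_pos","tool_rot","ft_force","grip_width")})
    from scipy.spatial.transform import Rotation as R
    print(np.round(R.from_quat(o["tool_rot"]).as_matrix(),3))
E
python3 - <<'E'
from h import *
for n in("scene","top"):
    c=snap(n,n+"0",s=1.5); T=c["world_to_cam"];print(n,np.round(-T[:3,:3].T@T[:3,3],3),np.round(T[:3,:3],2).tolist(),c["intrinsics"][0][0])
st()
E
```

```text
pics
scene [0.914 0.6   0.79 ] [[-0.82, 0.58, 0.01], [0.39, 0.56, -0.73], [-0.43, -0.59, -0.68]] 355.2999439176627
top [ 0.241 -0.002  1.092] [[0.13, -0.99, 0.0], [-0.97, -0.13, -0.22], [0.21, 0.03, -0.98]] 350.1607281306337
{'clock': 0.1, 'joint_pos': [1.235, 0.241, 0.004, 1.335, -0.0, 1.571], 'eef_pos': [0.165, 0.472, 0.245], 'tool_rot': [0.815, 0.579, -0.001, 0.001], 'ft_force': [-0.264, 0.403, 0.336], 'grip_width': 0.085}
[[ 0.329  0.944 -0.001]
 [ 0.944 -0.329 -0.002]
 [-0.002  0.    -1.   ]]
```

View pics/scene0.png

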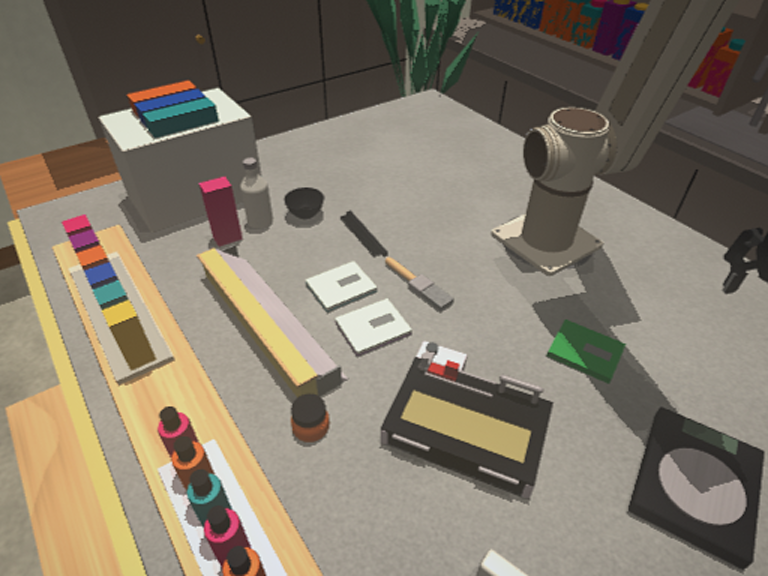

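View pics/top0.png

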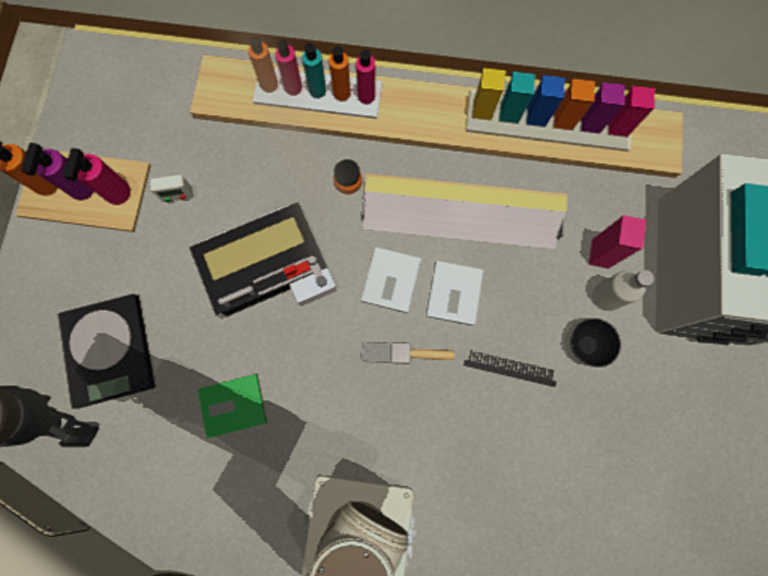

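Two white boards lie side by side in front of the upstand, and the case is rotated with its latch block on the right. The green decoy is separate from both. Next I need enlarged crops to measure from.

```bash
python3 - <<'E'
from h import *
for t,(a,b,u,v),s in(("top0",(118,112,388,230),2.9),("scene0",(130,160,380,340),3.1)):
    im=load(t)["im"][b:v,a:u]; im=cv2.resize(im,None,fx=s,fy=s,interpolation=cv2.INTER_CUBIC);
    h=lambda: None
    for x in range((a//20+1)*20,u,20): cv2.putText(im,str(x),(int((x-a)*s),8),0,.3,(0,0,255));cv2.line(im,(int((x-a)*s),10),(int((x-a)*s),16),(0,0,255))
    for y in range((b//20+1)*20,v,20): cv2.putText(im,str(y),(0,int((y-b)*s)),0,.3,(0,0,255));cv2.line(im,(20,int((y-b)*s)),(26,int((y-b)*s)),(0,0,255))
    cv2.imwrite("pics/c_"+t+".png",im);print(im.shape)
E
```

```text
(342, 783, 3)
(558, 775, 3)
```

View pics/c_top0.png

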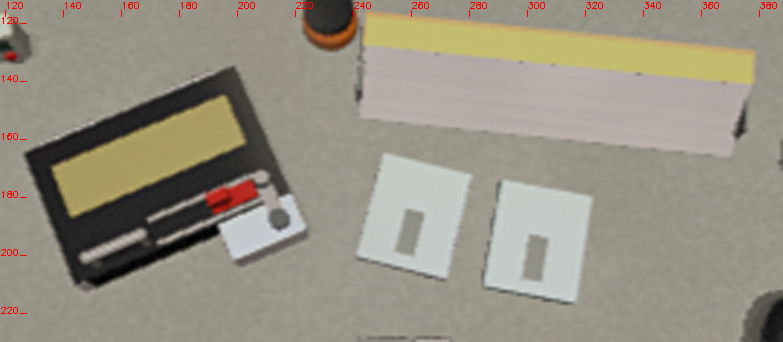

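View pics/c_scene0.png

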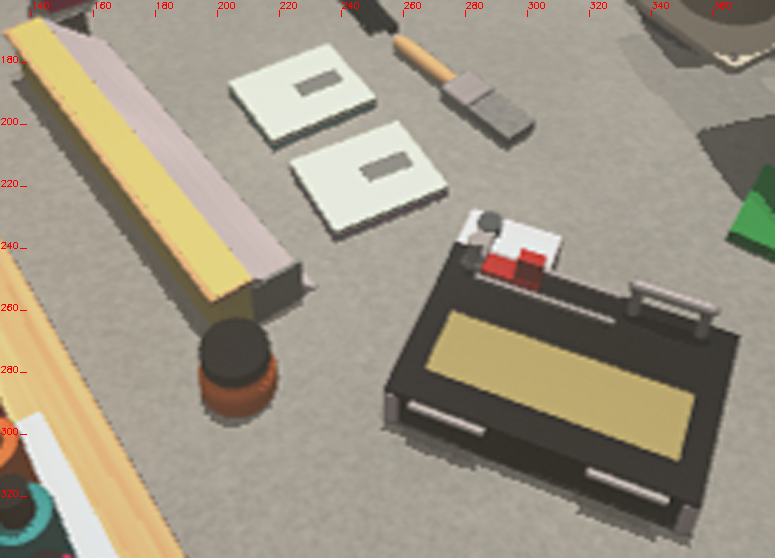

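```bash
cat > fit.py <<'E'
from h import *
from scipy.optimize import least_squares
t=load("top0");s=load("scene0")
P=lambda c,L:[(c[0]+x/c[2],c[1]+y/c[2]) for x,y in L]
ct,cs=(118,112,2.9),(130,160,3.1)
def fit(model,obs,p0,name):
    r=lambda p:np.concatenate([proj(c,q)-uv for (c,uv),q in zip(obs,model(p))])
    f=least_squares(r,p0,loss='soft_l1');print(name,np.round(f.x,4),"deg",np.degrees(f.x[2]).round(1),"res",np.round(f.fun,1) );return f.x
def rect(pts):
    pts=np.array(pts)
    def m(p):
        c,sn=np.cos(p[2]),np.sin(p[2]);return [(p[0]+c*a-sn*b,p[1]+sn*a+c*b,z) for a,b,z in pts]
    return m
if __name__=="__main__":
    o=[(t,np.array(q)) for q in P(ct,[(27,152),(235,67),(77,285)])]+[(s,np.array(q)) for q in P(cs,[(738,335),(388,388),(690,505)])]
    fit(rect([(79,123,46),(79,-123,46),(-79,123,46),(-79,123,46),(79,-123,46),(79,123,46)])if 0 else rect(np.array([(79,123,46),(79,-123,46),(-79,123,46),(-79,123,46),(79,-123,46),(79,123,46)])/1e3),o,[.45,.2,.3],"case")
    bc=np.array([(60,50,15),(60,-50,15),(-60,-50,15),(-60,50,15)])/1e3
    sc=[(398,122),(292,165),(337,232),(447,187)],[(330,44),(230,83),(277,140),(376,99)]
    # scene order: robot-left? map by angle: far-left,far-right,near-right,near-left
    for n,T,S in(("A",[(386,153),(471,175),(446,279),(357,256)],[(337,232),(292,165),(398,122),(447,187)]),("B",[(502,180),(592,197),(574,302),(484,286)],[(277,140),(230,83),(330,44),(376,99)])):
        o=[(t,np.array(q)) for q in P(ct,T)]+[(s,np.array(q)) for q in P(cs,S)]
        fit(rect(np.vstack([bc,bc])),o,[.4,0,-.2],n)
    o=[(t,np.array(q)) for q in P(ct,[(360,118),(731,156),(363,45),(752,83),(365,13),(754,50)])]+[(s,np.array(q)) for q in P(cs,[(250,280),(47,17),(215,300)])]
    fit(rect(np.array([(0,210,0),(0,-210,0),(62,210,62),(62,-210,62),(96,210,62),(96,-210,62),(62,210,62),(62,-210,62),(96,210,62)])/1e3),o,[.5,0,-.2],"up")
E
python3 fit.py
```

```text
case [0.5085 0.2791 0.546 ] deg 31.3 res [-1.6 -0.3  0.  -0.6 -1.6 -0.3 -0.4 -0.5 -2.8 -2.   1.8 -0.4]
A [ 0.5056  0.002  -0.1172] deg -6.7 res [-1.8  0.  -0.8 -0.1 -1.  -0.1 -1.3  0.  -0.9 -0.9 -1.3 -1.9 -0.5 -1.1
  0.1 -1.1]
B [ 0.4947 -0.1348 -0.0561] deg -3.2 res [-1.1  0.1 -1.1  0.  -0.5  0.5 -1.2  0.  -1.6 -0.7 -0.8 -1.  -0.8 -0.8
 -0.2 -1.3]
up [ 0.62   -0.1324  0.028 ] deg 1.6 res [-1.  -0.3 -0.7 -0.4 -0.3 -0.3 -0.7 -0.   0.2  0.8 -1.1  1.2 -0.3 -1.7
 -3.2 -0.6 -0.6 -1.7]
```

```bash
cat > m.py <<'E'
from fit import *
C=np.array([.5085,.2791]);a=.546;R=np.array([[np.cos(a),-np.sin(a)],[np.sin(a),np.cos(a)]])
for n,uv,zs in(("fin",(217,197),(.054,.066,.078)),("knobTop",(263,176),(.06,.07,.08)),("pivot",(279,217),(.054,.06,.07)),("handle",(113,247),(.08,.086)),("blkNR",(307,235),(.046,)),("blkNL",(238,264),(.046,))):
    u=P(ct,[uv])[0]
    for z in zs:
        w=ray(t,*u,z); c=R.T@(w[:2]-C); q=(proj(s,w)-cs[:2])*cs[2]
        print(n,z,"world",np.round(w[:2],3),"case mm",np.round(c*1e3,0),"scene crop px",np.round(q))
E
python3 m.py
```

```text
fin 0.054 world [0.488 0.208] case mm [-54. -50.] scene crop px [524. 279.]
fin 0.066 world [0.485 0.205] case mm [-58. -51.] scene crop px [526. 267.]
fin 0.078 world [0.482 0.203] case mm [-62. -51.] scene crop px [528. 254.]
knobTop 0.06 world [0.516 0.162] case mm [ -54. -103.] scene crop px [465. 254.]
knobTop 0.07 world [0.513 0.161] case mm [ -57. -103.] scene crop px [467. 244.]
knobTop 0.08 world [0.51  0.159] case mm [ -61. -103.] scene crop px [469. 234.]
pivot 0.054 world [0.475 0.14 ] case mm [-101. -102.] scene crop px [484. 221.]
pivot 0.06 world [0.474 0.139] case mm [-102. -102.] scene crop px [486. 215.]
pivot 0.07 world [0.472 0.137] case mm [-105. -102.] scene crop px [487. 206.]
handle 0.08 world [0.416 0.299] case mm [-69.  65.] scene crop px [671. 293.]
handle 0.086 world [0.415 0.297] case mm [-71.  64.] scene crop px [671. 286.]
blkNR 0.046 world [0.462 0.108] case mm [-129. -122.] scene crop px [474. 199.]
blkNL 0.046 world [0.421 0.175] case mm [-128.  -43.] scene crop px [557. 226.]
```

```bash
cat >> h.py <<'E'
CA=.546;CC=np.array([.5085,.2791])
def c2w(x,y):
    c,s=np.cos(CA),np.sin(CA);return CC+np.array([c*x-s*y,s*x+c*y])/1e3
def w2c(x,y):
    c,s=np.cos(CA),np.sin(CA);d=(np.array([x,y])-CC)*1e3;return np.array([c*d[0]+s*d[1],-s*d[0]+c*d[1]])
from scipy.spatial.transform import Rotation as Ro
def go(tgts,frm=None,hd=None):
    """tgts: list of (x,y,z,heading deg) world -> shifts (cm) in tool axes at start, roll deg"""
    o=bot.get_obs();M=Ro.from_quat(o["tool_rot"]).as_matrix();p=np.array(o["eef_pos"]) if frm is None else np.array(frm)
    h0=np.degrees(np.arctan2(M[1,0],M[0,0]))
    if hd is not None: h0=hd
    a=np.radians(h0);M=np.array([[np.cos(a),np.sin(a),0],[np.sin(a),-np.cos(a),0],[0,0,-1]])
    print("pos",np.round(p,4),"head",round(h0,1))
    for x,y,z,h in tgts:
        print(np.round(M.T@(np.array([x,y,z])-p)*100,2).tolist(),"roll",round((h0-h+180)%360-180,1),"dist",round(100*np.linalg.norm(np.array([x,y,z])-p),1))
E
python3 - <<'E'
from h import *
x,y=c2w(-58,-51);go([(x,y,.18,31.3),(x,y,.074,31.3)])
E
```

```text
pos [0.1646 0.4716 0.2445] head 70.8
[-14.56, 39.06, 6.45] roll 39.5 dist 42.2
[-14.56, 39.06, 17.05] roll 39.5 dist 45.0
```

Request:
play_rows:
  motion:
    - {"fingers":0,"translation":[-7.3,19.5,3],"roll":20}
    - {"fingers":0,"translation":[-7.3,19.5,3],"roll":20}
    - {"fingers":0,"translation":[-7.3,19.5,3],"roll":20}
    - {"fingers":0,"translation":[-7.3,19.5,3],"roll":20}
    - {"fingers":0,"translation":[-7.3,19.5,3],"roll":20}
    - {"fingers":0,"translation":[-14.6,39.1,6.5],"roll":39.5}
    - {"fingers":0,"translation":[-14.6,39.1,6.5],"roll":39.5}
    - {"fingers":0,"translation":[-14.6,39.1,6.5],"roll":39.5}
    - {"fingers":0,"translation":[-14.6,39.1,6.5],"roll":39.5}
    - {"fingers":0,"translation":[-14.6,39.1,6.5],"roll":39.5}
    - {"fingers":0,"translation":[-14.6,39.1,6.5],"roll":39.5}
    - {"fingers":0,"translation":[-14.6,39.1,6.5],"roll":39.5}
    - {"fingers":0,"translation":[-14.6,39.1,6.5],"roll":39.5}
    - {"fingers":0,"translation":[-14.6,39.1,6.5],"roll":39.5}
    - {"fingers":0,"translation":[-14.6,39.1,6.5],"roll":39.5}

```text
clock: 1.35
eef_pos: [0.4848, 0.2066, 0.1806]
tool_rot: [0.963, 0.271, 0.0, -0.0]
ft_force: [0.4, 1.5, -0.0]
grip_width: 0.0428
```

```bash
python3 - <<'E'
from h import *
snap("scene","s1",(240,160,400,300),4.5)
x,y=c2w(-58,-51);go([(x,y,.11,31.3),(x,y,.074,31.3)]);st()
E
```

```text
pos [0.4849 0.2066 0.1807] head 31.4
[-0.02, 0.13, 7.07] roll 0.1 dist 7.1
[-0.02, 0.13, 10.67] roll 0.1 dist 10.7
{'clock': 1.4, 'joint_pos': [0.403, 0.33, -0.045, 1.196, 0.0, 1.425], 'eef_pos': [0.485, 0.207, 0.181], 'tool_rot': [0.963, 0.271, 0.0, -0.0], 'ft_force': [0.125, -0.179, 0.029], 'grip_width': 0.043}
[[ 0.853  0.521  0.   ]
 [ 0.521 -0.853  0.   ]
 [ 0.    -0.    -1.   ]]
```

View pics/s1.png

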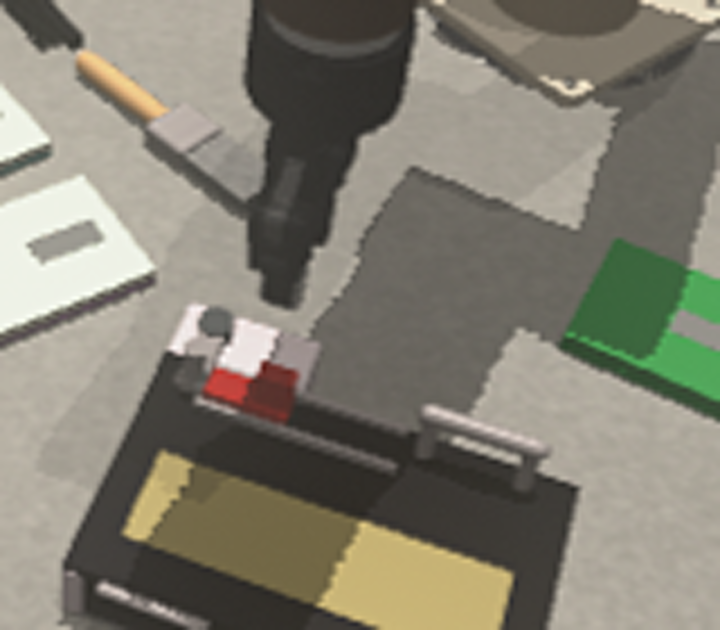

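Request:
play_rows:
  motion:
    - {"fingers":0,"translation":[0,0.1,4],"roll":0}
    - {"fingers":0,"translation":[0,0.1,7],"roll":0}
    - {"fingers":0,"translation":[0,0.1,9],"roll":0}
    - {"fingers":0,"translation":[0,0.1,10.5],"roll":0}
    - {"fingers":0,"translation":[0,0.1,10.5],"roll":0}
    - {"fingers":1,"translation":[0,0.1,10.5],"roll":0}
    - {"fingers":1,"translation":[0,0.1,10.5],"roll":0}
    - {"fingers":1,"translation":[0,0.1,10.5],"roll":0}
    - {"fingers":1,"translation":[0,0.1,10.5],"roll":0}
    - {"fingers":1,"translation":[0,0.1,10.5],"roll":0}
    - {"fingers":1,"translation":[0,0.1,10.5],"roll":0}

```text
clock: 2.32
eef_pos: [0.485, 0.2044, 0.0769]
tool_rot: [0.963, 0.27, -0.001, -0.0]
ft_force: [-5.3, -1.7, 5.0]
grip_width: 0.0101
```

Request:
play_rows:
  motion:
    - {"fingers":1,"translation":[0,-1,0],"roll":0}
    - {"fingers":1,"translation":[0,-2,0],"roll":0}
    - {"fingers":1,"translation":[0,-3,0],"roll":0}
    - {"fingers":1,"translation":[0,-4,0],"roll":0}
    - {"fingers":1,"translation":[0,-4.6,0],"roll":0}
    - {"fingers":1,"translation":[0,-4.6,0],"roll":0}
    - {"fingers":1,"translation":[0,-4.6,0],"roll":0}

```text
clock: 2.9
eef_pos: [0.4612, 0.2427, 0.0768]
tool_rot: [0.963, 0.27, -0.001, 0.001]
ft_force: [-4.1, -4.7, 4.4]
grip_width: 0.0107
```

```bash
python3 - <<'E'
from h import *
c=snap("top","t2",(115,120,245,220),5)
o=bot.get_obs()["eef_pos"];print(w2c(*o[:2]),proj(c,o));st()
E
```

```text
[-59.3129315  -6.4987543] [178.55919718 185.12595228]
{'clock': 2.95, 'joint_pos': [0.485, 0.419, -0.209, 0.945, -0.002, 1.51], 'eef_pos': [0.461, 0.243, 0.077], 'tool_rot': [0.963, 0.27, -0.001, 0.001], 'ft_force': [-3.899, -3.38, 4.715], 'grip_width': 0.01}
[[ 0.855  0.519 -0.001]
 [ 0.519 -0.855 -0.002]
 [-0.002  0.002 -1.   ]]
```

View pics/t2.png

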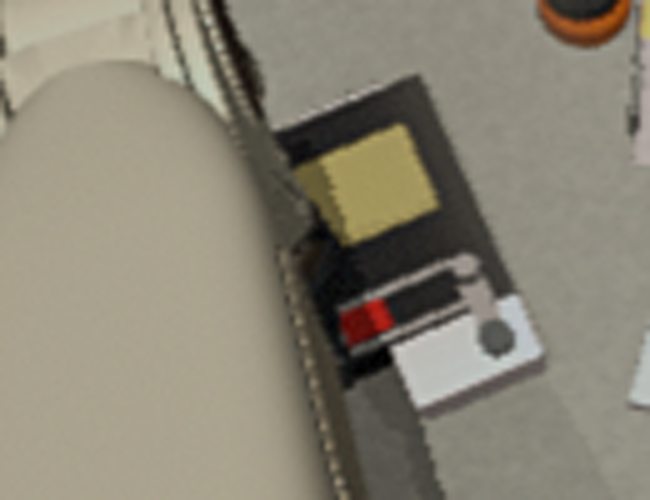

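Request:
play_rows:
  motion:
    - {"fingers":0,"translation":[0,0,0],"roll":0}
    - {"fingers":0,"translation":[0,0,0],"roll":0}
    - {"fingers":0,"translation":[0,0,0],"roll":0}
    - {"fingers":0,"translation":[0,0,0],"roll":0}
    - {"fingers":0,"translation":[0,0,-3],"roll":0}
    - {"fingers":0,"translation":[0,0,-6],"roll":0}
    - {"fingers":0.2,"translation":[0,3,-7],"roll":-15}
    - {"fingers":0.2,"translation":[0,6,-7],"roll":-30}
    - {"fingers":0.2,"translation":[0,9.6,-7],"roll":-60}
    - {"fingers":0.2,"translation":[0,9.6,-7],"roll":-90}
    - {"fingers":0.2,"translation":[0,9.6,-7],"roll":-90}
    - {"fingers":0.2,"translation":[0,9.6,-7],"roll":-90}
    - {"fingers":0.2,"translation":[0,9.6,-7],"roll":-90}
    - {"fingers":0.2,"translation":[0,9.6,-7],"roll":-90}
    - {"fingers":0.2,"translation":[0,9.6,-7],"roll":-90}
    - {"fingers":0.2,"translation":[0,9.6,-7],"roll":-90}
    - {"fingers":0.2,"translation":[0,9.6,-7],"roll":-90}
    - {"fingers":0.2,"translation":[0,9.6,-7],"roll":-90}
    - {"fingers":0.2,"translation":[0,9.6,-7],"roll":-90}

```text
clock: 4.53
eef_pos: [0.5126, 0.162, 0.1456]
tool_rot: [0.488, 0.873, 0.0, 0.0]
ft_force: [-0.2, -0.0, -0.3]
grip_width: 0.0341
```

```bash
python3 - <<'E'
from h import *
x,y=c2w(-60,-103);go([(x,y,.079,121.3)]);c=snap("scene","s3",(240,130,400,270),4.5)
print(w2c(*bot.get_obs()["eef_pos"][:2]))
E
```

```text
pos [0.5126 0.162  0.1456] head 121.6
[-0.08, -0.27, 6.66] roll 0.3 dist 6.7
[ -57.31187968 -102.25079571]
```

View pics/s3.png

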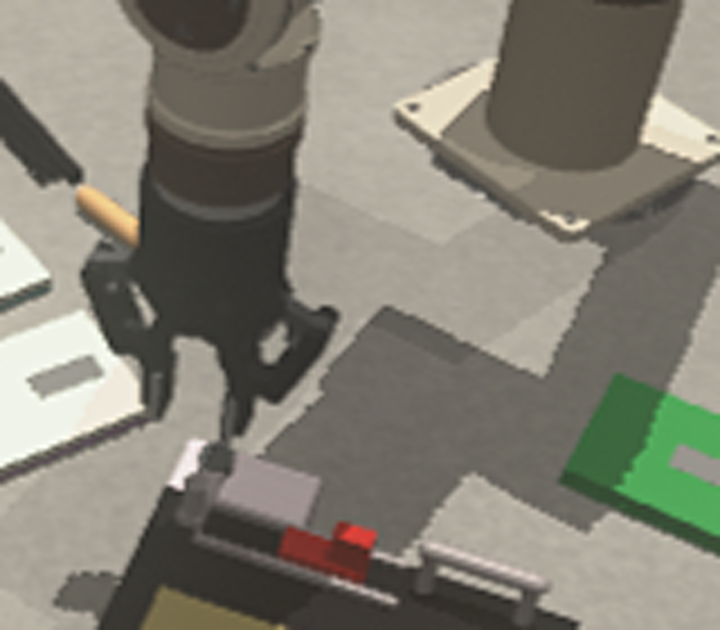

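Request:
play_rows:
  motion:
    - {"fingers":0.2,"translation":[-0.1,-0.2,2],"roll":0}
    - {"fingers":0.2,"translation":[-0.1,-0.2,4],"roll":0}
    - {"fingers":0.2,"translation":[-0.1,-0.2,5.5],"roll":0}
    - {"fingers":0.2,"translation":[-0.1,-0.2,6.6],"roll":0}
    - {"fingers":0.2,"translation":[-0.1,-0.2,6.6],"roll":0}
    - {"fingers":1,"translation":[-0.1,-0.2,6.6],"roll":0}
    - {"fingers":1,"translation":[-0.1,-0.2,6.6],"roll":0}
    - {"fingers":1,"translation":[-0.1,-0.2,6.6],"roll":0}
    - {"fingers":1,"translation":[-0.1,-0.2,6.6],"roll":0}
    - {"fingers":1,"translation":[-0.1,-0.2,6.6],"roll":0}
    - {"fingers":1,"translation":[-0.1,-0.2,6.6],"roll":0}

```text
clock: 5.5
eef_pos: [0.5093, 0.1627, 0.0798]
tool_rot: [0.49, 0.872, 0.002, -0.003]
ft_force: [-3.8, 7.5, -2.3]
grip_width: 0.011
```

```bash
python3 - <<'E'
from h import *
st();o=bot.get_obs()["eef_pos"];k=w2c(*o[:2]);print(k)
r=42;pv=np.array([k[0]-41.5,k[1]])
go([(*c2w(*(pv+r*np.array([np.cos(a),np.sin(a)]))),o[2],121.3) for a in np.linspace(0,1.6,9)])
E
```

```text
{'clock': 5.5, 'joint_pos': [0.306, 0.438, -0.169, 0.965, 0.007, -0.242], 'eef_pos': [0.509, 0.163, 0.08], 'tool_rot': [0.49, 0.872, 0.002, -0.003], 'ft_force': [-3.85, 7.521, -2.319], 'grip_width': 0.011}
[[-0.52   0.854 -0.003]
 [ 0.854  0.52   0.006]
 [ 0.007  0.    -1.   ]]
[-59.72491927 -99.88426285]
pos [0.5093 0.1627 0.0798] head 121.4
[-0.0, 0.05, 0.0] roll 0.1 dist 0.0
[0.83, -0.03, 0.0] roll 0.1 dist 0.8
[1.64, -0.28, 0.0] roll 0.1 dist 1.7
[2.37, -0.68, 0.0] roll 0.1 dist 2.5
[3.01, -1.22, 0.0] roll 0.1 dist 3.3
[3.54, -1.88, 0.0] roll 0.1 dist 4.0
[3.92, -2.62, 0.0] roll 0.1 dist 4.7
[4.14, -3.43, 0.0] roll 0.1 dist 5.4
[4.2, -4.27, 0.0] roll 0.1 dist 6.0
```

Request:
play_rows:
  motion:
    - {"fingers":1,"translation":[0.8,0,0],"roll":0}
    - {"fingers":1,"translation":[1.6,-0.3,0],"roll":0}
    - {"fingers":1,"translation":[2.4,-0.7,0],"roll":0}
    - {"fingers":1,"translation":[3.0,-1.2,0],"roll":0}
    - {"fingers":1,"translation":[3.5,-1.9,0],"roll":0}
    - {"fingers":1,"translation":[3.9,-2.6,0],"roll":0}
    - {"fingers":1,"translation":[4.1,-3.4,0],"roll":0}
    - {"fingers":1,"translation":[4.2,-4.2,0],"roll":0}
    - {"fingers":1,"translation":[4.2,-4.2,0],"roll":0}
    - {"fingers":1,"translation":[4.2,-4.2,0],"roll":0}

```text
clock: 6.33
eef_pos: [0.4494, 0.1754, 0.0798]
tool_rot: [0.49, 0.872, -0.0, -0.004]
ft_force: [-10.7, 3.6, 4.5]
grip_width: 0.0109
```

Request:
play_rows:
  motion:
    - {"fingers":0.5,"translation":[0,0,0],"roll":0}
    - {"fingers":0.5,"translation":[0,0,0],"roll":0}
    - {"fingers":0.5,"translation":[0,0,0],"roll":0}
    - {"fingers":0.5,"translation":[0,0,-3],"roll":0}
    - {"fingers":0.2,"translation":[0,0,-6],"roll":10}
    - {"fingers":0.2,"translation":[0,0,-8],"roll":20}
    - {"fingers":0.2,"translation":[4,0,-8],"roll":30}
    - {"fingers":0.2,"translation":[8,0,-8],"roll":50}
    - {"fingers":0.2,"translation":[12,0,-8],"roll":70}
    - {"fingers":0.2,"translation":[12.3,-3,-8],"roll":90}
    - {"fingers":0.2,"translation":[12.3,-3,-8],"roll":90}
    - {"fingers":0.2,"translation":[12.3,-3,-8],"roll":90}
    - {"fingers":0.2,"translation":[12.3,-3,-8],"roll":90}
    - {"fingers":0.2,"translation":[12.3,-3,-8],"roll":90}
    - {"fingers":0.2,"translation":[12.3,-3,-8],"roll":90}
    - {"fingers":0.2,"translation":[12.3,-3,-8],"roll":90}
    - {"fingers":0.2,"translation":[12.3,-3,-8],"roll":90}

```text
clock: 7.75
eef_pos: [0.3648, 0.2638, 0.16]
tool_rot: [0.964, 0.266, 0.001, -0.0]
ft_force: [0.6, -0.5, 0.6]
grip_width: 0.0342
```

```bash
python3 - <<'E'
from h import *
x,y=c2w(-70,65);go([(x,y,.16,31.3),(x,y,.086,31.3)]);c=snap("scene","s4",(240,130,400,270),4.5);st()
E
```

```text
pos [0.3648 0.2638 0.16  ] head 30.9
[6.08, -0.39, 0.0] roll -0.4 dist 6.1
[6.08, -0.39, 7.4] roll -0.4 dist 9.6
{'clock': 7.8, 'joint_pos': [0.626, 0.201, -0.278, 1.09, -0.001, 1.662], 'eef_pos': [0.365, 0.264, 0.16], 'tool_rot': [0.964, 0.265, 0.001, -0.0], 'ft_force': [-0.804, 0.187, -0.318], 'grip_width': 0.034}
[[ 0.86   0.51   0.002]
 [ 0.51  -0.86   0.001]
 [ 0.002  0.    -1.   ]]
```

View pics/s4.png

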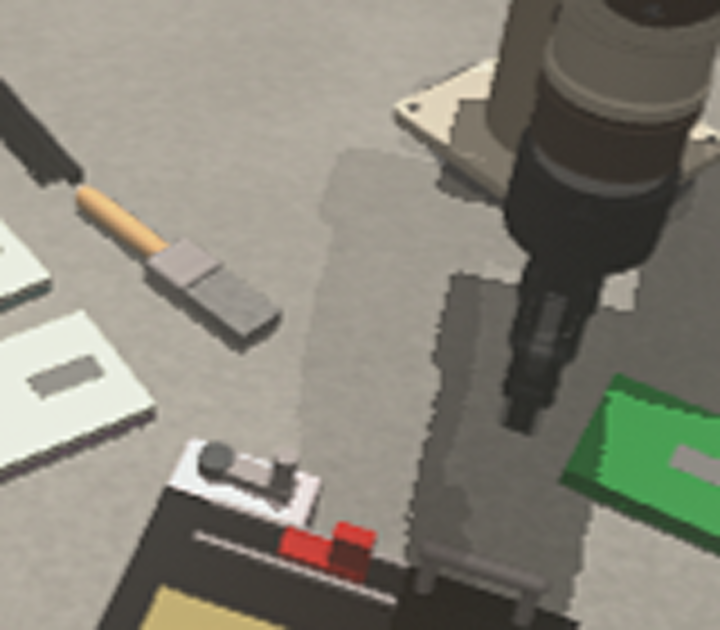

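Request:
play_rows:
  motion:
    - {"fingers":0.2,"translation":[3,-0.2,0],"roll":0}
    - {"fingers":0.2,"translation":[6.1,-0.4,1],"roll":0}
    - {"fingers":0.2,"translation":[6.1,-0.4,4],"roll":0}
    - {"fingers":0.2,"translation":[6.1,-0.4,6.5],"roll":0}
    - {"fingers":0.2,"translation":[6.1,-0.4,8.2],"roll":0}
    - {"fingers":0.2,"translation":[6.1,-0.4,8.2],"roll":0}
    - {"fingers":1,"translation":[6.1,-0.4,8.2],"roll":0}
    - {"fingers":1,"translation":[6.1,-0.4,8.2],"roll":0}
    - {"fingers":1,"translation":[6.1,-0.4,8.2],"roll":0}
    - {"fingers":1,"translation":[6.1,-0.4,8.2],"roll":0}
    - {"fingers":1,"translation":[6.1,-0.4,8.2],"roll":0}
    - {"fingers":1,"translation":[6.1,-0.4,8.2],"roll":0}

```text
clock: 8.8
eef_pos: [0.4179, 0.3008, 0.0797]
tool_rot: [0.963, 0.27, 0.005, -0.001]
ft_force: [5.8, 3.7, -6.5]
grip_width: 0.0098
```

```bash
python3 - <<'E'
from h import *
st();o=bot.get_obs()["eef_pos"];k=w2c(*o[:2]);print(k)
go([(*c2w(k[0]+146-146*np.cos(a)+40*np.sin(a),k[1]),o[2]+(146*np.sin(a)+40*np.cos(a)-40)/1e3,30.9) for a in np.linspace(0,1.65,19)])
E
```

```text
{'clock': 8.8, 'joint_pos': [0.625, 0.397, -0.236, 0.929, -0.001, 1.649], 'eef_pos': [0.418, 0.301, 0.08], 'tool_rot': [0.963, 0.27, 0.005, -0.001], 'ft_force': [5.841, 3.695, -6.463], 'grip_width': 0.01}
[[ 0.854  0.52   0.008]
 [ 0.52  -0.854  0.005]
 [ 0.009  0.    -1.   ]]
[-66.18553766  65.61686361]
pos [0.4179 0.3008 0.0797] head 31.3
[0.0, 0.0, 0.0] roll 0.4 dist 0.0
[0.43, 0.0, -1.32] roll 0.4 dist 1.4
[0.97, 0.0, -2.59] roll 0.4 dist 2.8
[1.63, 0.0, -3.81] roll 0.4 dist 4.1
[2.4, 0.0, -4.97] roll 0.4 dist 5.5
[3.28, 0.0, -6.05] roll 0.4 dist 6.9
[4.24, 0.0, -7.04] roll 0.4 dist 8.2
[5.3, 0.0, -7.94] roll 0.4 dist 9.5
[6.43, 0.0, -8.74] roll 0.4 dist 10.9
[7.63, 0.0, -9.44] roll 0.4 dist 12.1
[8.89, 0.0, -10.02] roll 0.4 dist 13.4
[10.2, 0.0, -10.48] roll 0.4 dist 14.6
[11.54, 0.0, -10.83] roll 0.4 dist 15.8
[12.91, 0.0, -11.04] roll 0.4 dist 17.0
[14.3, 0.0, -11.13] roll 0.4 dist 18.1
[15.68, 0.0, -11.1] roll 0.4 dist 19.2
[17.06, 0.01, -10.94] roll 0.4 dist 20.3
[18.42, 0.01, -10.65] roll 0.4 dist 21.3
[19.74, 0.01, -10.24] roll 0.4 dist 22.2
```

Request:
play_rows:
  motion:
    - {"fingers":1,"translation":[0.4,0,-1.3],"roll":0}
    - {"fingers":1,"translation":[1.0,0,-2.6],"roll":0}
    - {"fingers":1,"translation":[1.6,0,-3.8],"roll":0}
    - {"fingers":1,"translation":[2.4,0,-5.0],"roll":0}
    - {"fingers":1,"translation":[3.3,0,-6.0],"roll":0}
    - {"fingers":1,"translation":[4.2,0,-7.0],"roll":0}
    - {"fingers":1,"translation":[5.3,0,-7.9],"roll":0}
    - {"fingers":1,"translation":[6.4,0,-8.7],"roll":0}
    - {"fingers":1,"translation":[7.6,0,-9.4],"roll":0}
    - {"fingers":1,"translation":[8.9,0,-10.0],"roll":0}
    - {"fingers":1,"translation":[10.2,0,-10.5],"roll":0}
    - {"fingers":1,"translation":[11.5,0,-10.8],"roll":0}
    - {"fingers":1,"translation":[12.9,0,-11.0],"roll":0}
    - {"fingers":1,"translation":[14.3,0,-11.1],"roll":0}
    - {"fingers":1,"translation":[15.7,0,-11.1],"roll":0}
    - {"fingers":1,"translation":[17.1,0,-10.9],"roll":0}
    - {"fingers":1,"translation":[18.4,0,-10.6],"roll":0}
    - {"fingers":1,"translation":[19.7,0,-10.2],"roll":0}
    - {"fingers":1,"translation":[19.7,0,-10.2],"roll":0}
    - {"fingers":1,"translation":[19.7,0,-10.2],"roll":0}

```text
clock: 10.47
eef_pos: [0.5838, 0.4038, 0.1837]
tool_rot: [0.963, 0.271, 0.004, -0.003]
ft_force: [-0.9, 4.0, 5.5]
grip_width: 0.0095
```

```bash
python3 - <<'E'
from h import *
st();print(w2c(*bot.get_obs()["eef_pos"][:2]))
E
```

```text
{'clock': 10.467, 'joint_pos': [0.604, 0.699, 0.567, 1.43, 0.003, 1.627], 'eef_pos': [0.584, 0.404, 0.184], 'tool_rot': [0.963, 0.271, 0.004, -0.003], 'ft_force': [-0.907, 3.999, 5.474], 'grip_width': 0.009}
[[ 0.854  0.521  0.006]
 [ 0.521 -0.854  0.007]
 [ 0.009 -0.003 -1.   ]]
[129.12058677  67.50639104]
```

Request:
play_rows:
  motion:
    - {"fingers":0.4,"translation":[0,0,0],"roll":0}
    - {"fingers":0.4,"translation":[0,0,0],"roll":0}
    - {"fingers":0.4,"translation":[0,0,0],"roll":0}
    - {"fingers":0.4,"translation":[0,0,-3],"roll":0}
    - {"fingers":0.4,"translation":[0,0,-6],"roll":0}
    - {"fingers":0.2,"translation":[0,0,-7],"roll":0}
    - {"fingers":-0.2,"translation":[-4,0,-7],"roll":0}
    - {"fingers":-0.2,"translation":[-8,0,-7],"roll":0}
    - {"fingers":-0.2,"translation":[-12,0,-7],"roll":0}
    - {"fingers":-0.2,"translation":[-16,0,-7],"roll":0}
    - {"fingers":-0.2,"translation":[-20,0,-7],"roll":0}
    - {"fingers":-0.2,"translation":[-24,0,-7],"roll":0}

```text
clock: 11.47
eef_pos: [0.3752, 0.2745, 0.2489]
tool_rot: [0.963, 0.269, -0.0, 0.0]
ft_force: [-0.1, 1.1, 0.1]
grip_width: 0.0507
```

```bash
python3 - <<'E'
from h import *
st();go([(.415,.006,.2,91.6),(.415,.006,.016,91.6)])
c=snap("top","t5",(115,90,400,250),2.7)
for r in(228,232):print(ray(c,270,r,.01))
E
```

```text
{'clock': 11.467, 'joint_pos': [0.632, 0.17, -0.074, 1.327, -0.001, 1.658], 'eef_pos': [0.375, 0.274, 0.249], 'tool_rot': [0.963, 0.269, -0.0, 0.0], 'ft_force': [-0.15, 1.123, 0.145], 'grip_width': 0.051}
[[ 0.855  0.518 -0.   ]
 [ 0.518 -0.855 -0.001]
 [-0.001  0.001 -1.   ]]
pos [0.3752 0.2745 0.2489] head 31.2
[-10.52, 25.02, 4.89] roll -60.4 dist 27.6
[-10.52, 25.02, 23.29] roll -60.4 dist 35.8
[ 0.37875824 -0.04605557  0.01      ]
[ 0.36645684 -0.04755997  0.01      ]
```

View pics/t5.png

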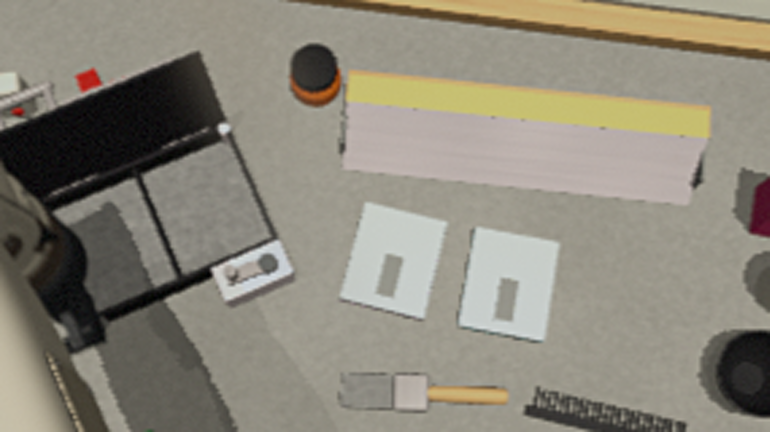

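Request:
play_rows:
  motion:
    - {"fingers":-0.2,"translation":[-1.6,3.8,0],"roll":-7}
    - {"fingers":-0.2,"translation":[-3.2,7.6,1],"roll":-14}
    - {"fingers":-0.2,"translation":[-4.8,11.4,2],"roll":-21}
    - {"fingers":-0.2,"translation":[-6.4,15.2,3],"roll":-28}
    - {"fingers":-0.2,"translation":[-8,19,4],"roll":-35}
    - {"fingers":-0.2,"translation":[-9.6,22.8,5],"roll":-42}
    - {"fingers":-0.2,"translation":[-10.5,25,7],"roll":-49}
    - {"fingers":-0.2,"translation":[-10.5,25,11],"roll":-56}
    - {"fingers":-0.2,"translation":[-10.5,25,15],"roll":-60.4}
    - {"fingers":-0.2,"translation":[-10.5,25,19],"roll":-60.4}
    - {"fingers":-0.2,"translation":[-10.5,25,22],"roll":-60.4}
    - {"fingers":-0.2,"translation":[-10.5,25,23.2],"roll":-60.4}
    - {"fingers":-0.2,"translation":[-10.5,25,23.2],"roll":-60.4}
    - {"fingers":-0.2,"translation":[-10.5,25,23.2],"roll":-60.4}

```text
clock: 12.68
eef_pos: [0.4164, 0.0078, 0.0169]
tool_rot: [0.697, 0.717, -0.001, -0.001]
ft_force: [0.9, 0.1, 1.1]
grip_width: 0.0513
```

```bash
python3 - <<'E'
from h import *
st();go([(.52,.006+.105*.028,.016,91.6),(.575,.006+.16*.028,.016,91.6),(.595,.006+.18*.028,.016,91.6)])
E
```

```text
{'clock': 12.683, 'joint_pos': [0.019, 0.339, -0.548, 0.687, -0.0, -0.01], 'eef_pos': [0.416, 0.008, 0.017], 'tool_rot': [0.697, 0.717, -0.001, -0.001], 'ft_force': [0.927, 0.099, 1.051], 'grip_width': 0.051}
[[-0.028  1.    -0.003]
 [ 1.     0.028 -0.   ]
 [-0.    -0.003 -1.   ]]
pos [0.4164 0.0078 0.0169] head 91.6
[-0.18, 10.36, 0.09] roll 0.0 dist 10.4
[-0.18, 15.86, 0.09] roll 0.0 dist 15.9
[-0.19, 17.87, 0.09] roll 0.0 dist 17.9
```

Request:
play_rows:
  motion:
    - {"fingers":-0.2,"translation":[0,1,0],"roll":0}
    - {"fingers":-0.2,"translation":[0,1.8,0],"roll":0}
    - {"fingers":-0.2,"translation":[0,2.5,0],"roll":0}
    - {"fingers":-0.2,"translation":[0,3.2,0],"roll":0}
    - {"fingers":-0.2,"translation":[0,4,0],"roll":0}
    - {"fingers":-0.2,"translation":[0,4.7,0],"roll":0}
    - {"fingers":-0.2,"translation":[0,5.4,0],"roll":0}
    - {"fingers":-0.2,"translation":[0,6,0],"roll":0}
    - {"fingers":-0.2,"translation":[0,6.5,0],"roll":0}
    - {"fingers":-0.2,"translation":[0,7,0],"roll":0}
    - {"fingers":-0.2,"translation":[0,7.5,0],"roll":0}
    - {"fingers":-0.2,"translation":[0,8,0],"roll":0}
    - {"fingers":-0.2,"translation":[0,8,0],"roll":0}

```text
clock: 13.77
eef_pos: [0.495, 0.0104, 0.0165]
tool_rot: [0.697, 0.717, -0.002, -0.002]
ft_force: [-2.1, 0.5, -0.7]
grip_width: 0.051
```

Request:
play_rows:
  motion:
    - {"fingers":-0.2,"translation":[0,0.5,0],"roll":0}
    - {"fingers":-0.2,"translation":[0,1,0],"roll":0}
    - {"fingers":-0.2,"translation":[0,1.5,0],"roll":0}
    - {"fingers":-0.2,"translation":[0,2,0],"roll":0}
    - {"fingers":-0.2,"translation":[0,2.5,0],"roll":0}
    - {"fingers":-0.2,"translation":[0,3,0],"roll":0}
    - {"fingers":-0.2,"translation":[0,3.5,0],"roll":0}
    - {"fingers":-0.2,"translation":[0,4,0],"roll":0}
    - {"fingers":-0.2,"translation":[0,4.5,0],"roll":0}
    - {"fingers":-0.2,"translation":[0,5,0],"roll":0}
    - {"fingers":-0.2,"translation":[0,5,0],"roll":0}

```text
clock: 14.68
eef_pos: [0.549, 0.012, 0.0176]
tool_rot: [0.697, 0.717, 0.001, 0.001]
ft_force: [-0.5, 0.5, 1.0]
grip_width: 0.0514
```

```bash
python3 - <<'E'
from h import *
st();snap("scene","s6",(120,130,320,280),4)
E
```

```text
{'clock': 14.683, 'joint_pos': [0.022, 0.537, -0.197, 0.835, 0.0, -0.007], 'eef_pos': [0.549, 0.012, 0.018], 'tool_rot': [0.697, 0.717, 0.001, 0.001], 'ft_force': [-0.526, 0.457, 1.041], 'grip_width': 0.051}
[[-0.029  1.     0.002]
 [ 1.     0.029  0.   ]
 [-0.     0.002 -1.   ]]
```

View pics/s6.png

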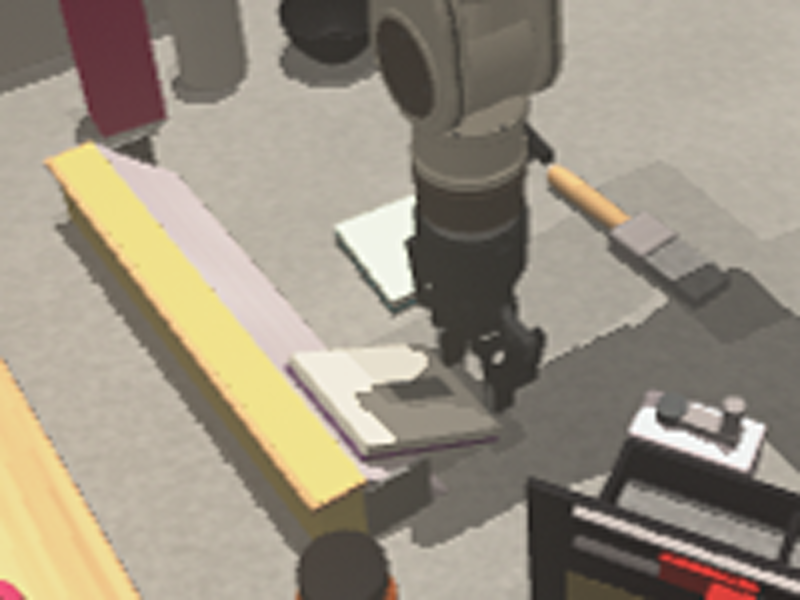

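Request:
play_rows:
  motion:
    - {"fingers":-0.2,"translation":[0,0.5,0],"roll":0}
    - {"fingers":-0.2,"translation":[0,1,0],"roll":0}
    - {"fingers":-0.2,"translation":[0,1.5,0],"roll":0}
    - {"fingers":-0.2,"translation":[0,2,0],"roll":0}
    - {"fingers":-0.2,"translation":[0,2.5,0],"roll":0}
    - {"fingers":-0.2,"translation":[0,3,0],"roll":0}
    - {"fingers":-0.2,"translation":[0,3.4,0],"roll":0}
    - {"fingers":-0.2,"translation":[0,3.7,0],"roll":0}
    - {"fingers":-0.2,"translation":[0,3.7,0],"roll":0}

```text
clock: 15.48
eef_pos: [0.585, 0.013, 0.0173]
tool_rot: [0.697, 0.717, 0.0, 0.0]
ft_force: [0.2, 0.4, 0.4]
grip_width: 0.0513
```

Request:
play_rows:
  motion:
    - {"fingers":-0.2,"translation":[0,0.2,0],"roll":0}
    - {"fingers":-0.2,"translation":[0,0.4,0],"roll":0}
    - {"fingers":-0.2,"translation":[0,0.4,0],"roll":0}

```text
clock: 15.73
eef_pos: [0.5883, 0.0131, 0.0173]
tool_rot: [0.697, 0.717, 0.0, 0.0]
ft_force: [-0.6, 0.6, -0.1]
grip_width: 0.0512
```

Request:
play_rows:
  motion:
    - {"fingers":-0.2,"translation":[0,0.2,0],"roll":0}
    - {"fingers":-0.2,"translation":[0,0.4,0],"roll":0}

```text
clock: 15.9
eef_pos: [0.592, 0.0132, 0.0173]
tool_rot: [0.697, 0.717, -0.0, -0.0]
ft_force: [-1.4, 0.5, -1.0]
grip_width: 0.0514
```

Request:
play_rows:
  motion:
    - {"fingers":-0.2,"translation":[0,0.1,0],"roll":0}
    - {"fingers":-0.2,"translation":[0,0.2,0],"roll":0}

```text
clock: 16.07
eef_pos: [0.5942, 0.0133, 0.0172]
tool_rot: [0.697, 0.717, -0.0, -0.0]
ft_force: [-0.5, -0.1, -0.6]
grip_width: 0.0513
```

```bash
python3 - <<'E'
from h import *
st();snap("scene","s7",(120,130,320,280),4)
E
```

```text
{'clock': 16.067, 'joint_pos': [0.022, 0.61, -0.06, 0.901, -0.0, -0.007], 'eef_pos': [0.594, 0.013, 0.017], 'tool_rot': [0.697, 0.717, -0.0, -0.0], 'ft_force': [-0.547, -0.056, -0.564], 'grip_width': 0.051}
[[-0.029  1.    -0.   ]
 [ 1.     0.029 -0.   ]
 [-0.    -0.    -1.   ]]
```

View pics/s7.png

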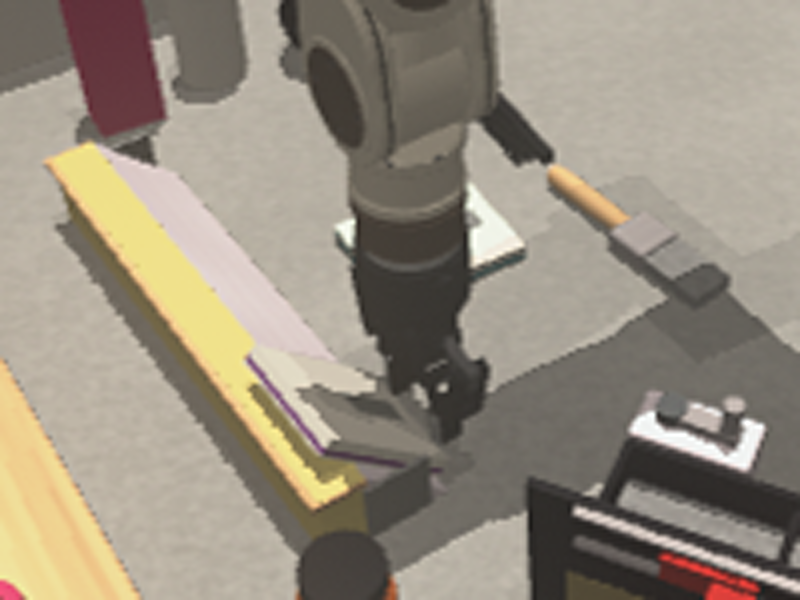

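Request:
play_rows:
  motion:
    - {"fingers":-0.2,"translation":[0,0.1,0],"roll":0}
    - {"fingers":-0.2,"translation":[0,0.2,0],"roll":0}
    - {"fingers":-0.2,"translation":[0,0.3,0],"roll":0}

```text
clock: 16.37
eef_pos: [0.5949, 0.0133, 0.017]
tool_rot: [0.697, 0.717, -0.002, -0.002]
ft_force: [-8.3, -0.6, 5.2]
grip_width: 0.0514
```

Request:
play_rows:
  motion:
    - {"fingers":-0.2,"translation":[0,0.1,0],"roll":0}
    - {"fingers":-0.2,"translation":[0,0.2,0],"roll":0}

```text
clock: 16.53
eef_pos: [0.5951, 0.0133, 0.0169]
tool_rot: [0.697, 0.717, -0.003, -0.003]
ft_force: [-12.6, 0.1, 7.7]
grip_width: 0.0511
```

Request:
play_rows:
  motion:
    - {"fingers":-0.2,"translation":[0,0.1,0],"roll":0}
    - {"fingers":-0.2,"translation":[0,0.2,0],"roll":0}

```text
clock: 16.7
eef_pos: [0.5953, 0.0133, 0.0168]
tool_rot: [0.697, 0.717, -0.004, -0.004]
ft_force: [-16.5, -1.2, 12.9]
grip_width: 0.0511
```

```bash
python3 - <<'E'
from h import *
s=load("s7")
for u,v in((250,355),(325,452)): print(ray(s,120+u/4,130+v/4,.086))
y=.006
ux=np.array([np.cos(.028),np.sin(.028)])
b=np.array([.6163+.001,y])  # foot at y
t=b+ux*.066
print(t); go([(.55,.013,.2,1.6),(*t,.2,1.6),(*t,.078,1.6)])
E
```

```text
[ 0.6949251  -0.03244745  0.086     ]
[0.69373119 0.06808385 0.086     ]
[0.68327413 0.00784776]
pos [0.5953 0.0133 0.0168] head 91.7
[0.1, -4.52, -18.32] roll 90.1 dist 18.9
[-0.8, 8.78, -18.32] roll 90.1 dist 20.3
[-0.8, 8.78, -6.12] roll 90.1 dist 10.7
```

Request:
play_rows:
  motion:
    - {"fingers":-0.2,"translation":[0,-2,0],"roll":0}
    - {"fingers":-0.2,"translation":[0,-4,0],"roll":0}
    - {"fingers":-0.2,"translation":[0,-5,-2],"roll":0}
    - {"fingers":-0.2,"translation":[0,-5,-6],"roll":0}
    - {"fingers":-0.4,"translation":[0,-5,-10],"roll":5}
    - {"fingers":-0.65,"translation":[0,-5,-14],"roll":12}
    - {"fingers":-0.65,"translation":[0,-5,-18],"roll":19}
    - {"fingers":-0.65,"translation":[0,-2,-18],"roll":26}
    - {"fingers":-0.65,"translation":[0,1,-18],"roll":33}
    - {"fingers":-0.65,"translation":[0,4,-18],"roll":40}
    - {"fingers":-0.65,"translation":[0,7,-18],"roll":47}
    - {"fingers":-0.65,"translation":[0,8.8,-18],"roll":54}
    - {"fingers":-0.65,"translation":[0,8.8,-18],"roll":61}
    - {"fingers":-0.65,"translation":[0,8.8,-18],"roll":68}
    - {"fingers":-0.65,"translation":[0,8.8,-18],"roll":75}
    - {"fingers":-0.65,"translation":[0,8.8,-18],"roll":82}
    - {"fingers":-0.65,"translation":[0,8.8,-18],"roll":90}
    - {"fingers":-0.65,"translation":[0,8.8,-18],"roll":90}
    - {"fingers":-0.65,"translation":[0,8.8,-18],"roll":90}
    - {"fingers":-0.65,"translation":[0,8.8,-18],"roll":90}

```text
clock: 18.37
eef_pos: [0.6895, 0.016, 0.1976]
tool_rot: [1.0, 0.016, 0.001, 0.0]
ft_force: [-0.2, -0.6, -0.6]
grip_width: 0.0708
```

```bash
python3 - <<'E'
from h import *
st();go([(.683,.016,.078,1.6)])
c=snap("top","t8",(220,90,400,220),4)
snap("scene","s8",(140,150,260,260),5)
a=cv2.imread("pics/t8.png");b=cv2.imread("pics/s8.png");a=cv2.resize(a,(415,300));b=cv2.resize(b,(327,300));cv2.imwrite("pics/ts8.png",np.hstack([a,b]))
E
```

```text
{'clock': 18.367, 'joint_pos': [0.023, 0.654, 0.522, 1.438, -0.0, 1.563], 'eef_pos': [0.689, 0.016, 0.198], 'tool_rot': [1.0, 0.016, 0.001, 0.0], 'ft_force': [-0.186, -0.574, -0.646], 'grip_width': 0.071}
[[ 1.     0.031  0.001]
 [ 0.031 -1.     0.   ]
 [ 0.001  0.    -1.   ]]
pos [0.6895 0.016  0.1976] head 1.8
[-0.65, -0.02, 11.96] roll 0.2 dist 12.0
```

View pics/ts8.png

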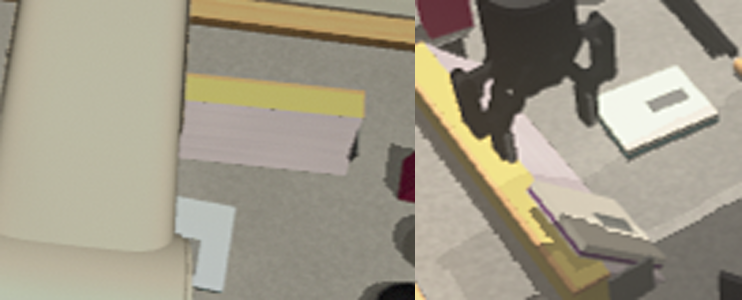

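Request:
play_rows:
  motion:
    - {"fingers":-0.65,"translation":[-0.6,0,3],"roll":0}
    - {"fingers":-0.65,"translation":[-0.6,0,6],"roll":0}
    - {"fingers":-0.65,"translation":[-0.6,0,9],"roll":0}
    - {"fingers":-0.65,"translation":[-0.6,0,11],"roll":0}
    - {"fingers":-0.65,"translation":[-0.6,0,11.9],"roll":0}
    - {"fingers":-0.65,"translation":[-0.6,0,11.9],"roll":0}

```text
clock: 18.97
eef_pos: [0.6811, 0.0158, 0.0752]
tool_rot: [1.0, 0.015, -0.003, 0.0]
ft_force: [-0.3, -0.1, -0.7]
grip_width: 0.0708
```

Request:
play_rows:
  motion:
    - {"fingers":-0.2,"translation":[0,0,0],"roll":0}
    - {"fingers":0,"translation":[0,0,0],"roll":0}
    - {"fingers":0.2,"translation":[0,0,0],"roll":0}
    - {"fingers":0.2,"translation":[0,0,0],"roll":0}
    - {"fingers":0.3,"translation":[0,0,0],"roll":0}
    - {"fingers":0.3,"translation":[0,0,0],"roll":0}

```text
clock: 19.47
eef_pos: [0.6817, 0.0158, 0.0815]
tool_rot: [1.0, 0.015, -0.001, 0.0]
ft_force: [-6.6, -0.4, 8.8]
grip_width: 0.034
```

Request:
play_rows:
  motion:
    - {"fingers":1,"translation":[0,0,0],"roll":0}
    - {"fingers":1,"translation":[0,0,-0.4],"roll":0}
    - {"fingers":1,"translation":[0,0,-0.8],"roll":0}
    - {"fingers":1,"translation":[0,0,-1.2],"roll":0}
    - {"fingers":1,"translation":[0,0,-1.6],"roll":0}
    - {"fingers":1,"translation":[0,0,-2.0],"roll":0}
    - {"fingers":1,"translation":[0,0,-2.4],"roll":0}
    - {"fingers":1,"translation":[0,0,-2.8],"roll":0}
    - {"fingers":1,"translation":[0,0,-3.2],"roll":0}
    - {"fingers":1,"translation":[0,0,-3.6],"roll":0}
    - {"fingers":1,"translation":[0,0,-4.0],"roll":0}
    - {"fingers":1,"translation":[0,0,-4.4],"roll":0}
    - {"fingers":1,"translation":[0,0,-4.8],"roll":0}
    - {"fingers":1,"translation":[0,0,-4.8],"roll":0}

```text
clock: 20.63
eef_pos: [0.6791, 0.0158, 0.1275]
tool_rot: [1.0, 0.015, -0.004, 0.0]
ft_force: [-8.8, -0.2, 5.0]
grip_width: 0.0207
```

```bash
python3 - <<'E'
from h import *
st();snap("scene","s9",(140,120,280,260),4)
E
```

```text
{'clock': 20.633, 'joint_pos': [0.023, 0.67, 0.368, 1.276, -0.0, 1.565], 'eef_pos': [0.679, 0.016, 0.128], 'tool_rot': [1.0, 0.015, -0.004, 0.0], 'ft_force': [-8.806, -0.171, 5.049], 'grip_width': 0.021}
[[ 1.     0.029 -0.008]
 [ 0.029 -1.    -0.   ]
 [-0.008  0.    -1.   ]]
```

View pics/s9.png

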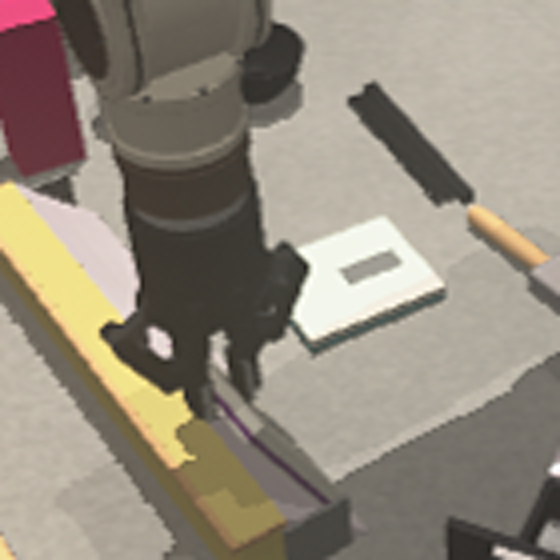

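Request:
play_rows:
  motion:
    - {"fingers":1,"translation":[-0.5,0,-1],"roll":0}
    - {"fingers":1,"translation":[-1,0,-2],"roll":0}
    - {"fingers":1,"translation":[-1.5,0,-3],"roll":0}
    - {"fingers":1,"translation":[-2,0,-4],"roll":0}
    - {"fingers":1,"translation":[-2.5,0,-5.5],"roll":0}
    - {"fingers":1,"translation":[-3,0,-7],"roll":0}
    - {"fingers":1,"translation":[-4,0,-9],"roll":0}
    - {"fingers":1,"translation":[-5,0,-11],"roll":0}
    - {"fingers":1,"translation":[-5,0,-11],"roll":0}
    - {"fingers":1,"translation":[-5,0,-11],"roll":0}

```text
clock: 21.52
eef_pos: [0.6348, 0.0144, 0.2393]
tool_rot: [1.0, 0.015, 0.004, -0.0]
ft_force: [-0.0, 0.4, -1.8]
grip_width: 0.0136
```

```bash
python3 - <<'E'
from h import *
st();c=snap("scene","s10",(130,60,330,210),4)
print(proj(c,bot.get_obs()["eef_pos"]))
E
```

```text
{'clock': 21.517, 'joint_pos': [0.023, 0.514, 0.392, 1.441, -0.0, 1.565], 'eef_pos': [0.635, 0.014, 0.239], 'tool_rot': [1.0, 0.015, 0.004, -0.0], 'ft_force': [-0.032, 0.359, -1.828], 'grip_width': 0.014}
[[ 1.     0.029  0.007]
 [ 0.029 -1.     0.   ]
 [ 0.007  0.    -1.   ]]
[206.53495201 176.82689642]
```

View pics/s10.png

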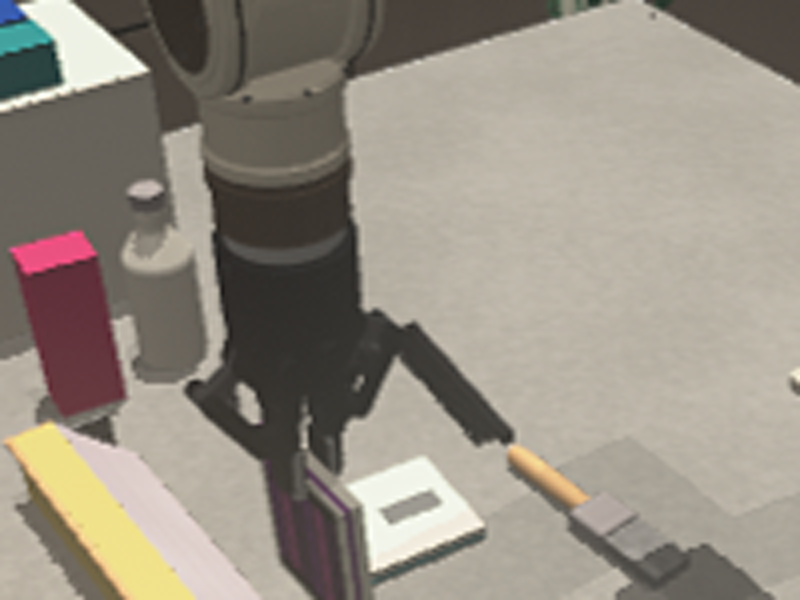

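```bash
python3 - <<'E'
from h import *
c=load("s10");im=c["im"].astype(int)
for v in(180,183,186,189,192,196,200):print(v,[tuple((im[v,u]//10).tolist()) for u in range(208,226)])
for y in(.060,.066,.070):
  for z in(.245,.25,.255,.26): print(y,z,[np.round(proj(c,(x,y,z)),1).tolist() for x in(.627,.642)])
E
```

```text
180 [(9, 8, 10), (8, 6, 8), (10, 9, 11), (12, 13, 14), (12, 14, 14), (12, 13, 14), (13, 15, 15), (16, 17, 18), (17, 18, 19), (17, 19, 19), (19, 21, 21), (22, 23, 23), (23, 24, 24), (23, 24, 24), (23, 24, 24), (23, 24, 24), (23, 24, 24), (23, 24, 24)]
183 [(7, 8, 9), (10, 11, 12), (12, 12, 13), (11, 9, 12), (9, 6, 9), (11, 11, 12), (14, 16, 16), (14, 16, 16), (14, 15, 16), (15, 17, 18), (21, 22, 22), (23, 24, 24), (23, 24, 24), (23, 24, 24), (23, 24, 24), (23, 24, 24), (23, 24, 24), (23, 24, 24)]
186 [(6, 6, 7), (5, 5, 6), (5, 6, 6), (7, 8, 9), (11, 12, 13), (13, 14, 15), (11, 9, 12), (9, 6, 9), (11, 11, 13), (14, 16, 16), (14, 16, 16), (12, 14, 14), (15, 17, 17), (22, 24, 23), (23, 24, 24), (23, 24, 24), (23, 24, 24), (22, 24, 23)]
189 [(6, 6, 8), (7, 6, 9), (6, 6, 8), (5, 5, 6), (5, 5, 6), (6, 7, 7), (9, 10, 10), (9, 10, 10), (7, 7, 8), (7, 7, 8), (9, 9, 10), (9, 10, 10), (12, 13, 13), (20, 22, 21), (23, 24, 24), (23, 24, 24), (23, 24, 24), (22, 23, 23)]
192 [(6, 6, 7), (7, 6, 8), (7, 6, 8), (6, 6, 7), (6, 6, 7), (6, 6, 7), (8, 9, 9), (10, 11, 11), (9, 9, 10), (7, 6, 7), (8, 9, 10),
[... 372 characters left out ...]
(6, 6, 7), (6, 6, 7), (6, 6, 7), (7, 8, 9), (10, 11, 11), (9, 9, 10), (7, 6, 8), (8, 8, 9), (9, 10, 11), (10, 11, 11), (17, 19, 19), (22, 24, 24), (22, 23, 24), (22, 23, 24)]
0.06 0.245 [[218.9, 183.9], [213.2, 186.3]]
0.06 0.25 [[218.7, 182.2], [213.0, 184.7]]
0.06 0.255 [[218.6, 180.6], [212.9, 183.1]]
0.06 0.26 [[218.5, 178.9], [212.7, 181.4]]
0.066 0.245 [[220.2, 185.3], [214.5, 187.8]]
0.066 0.25 [[220.1, 183.7], [214.4, 186.2]]
0.066 0.255 [[220.0, 182.0], [214.2, 184.5]]
0.066 0.26 [[219.8, 180.4], [214.1, 182.9]]
0.07 0.245 [[221.1, 186.3], [215.4, 188.8]]
0.07 0.25 [[221.0, 184.6], [215.3, 187.2]]
0.07 0.255 [[220.9, 183.0], [215.1, 185.5]]
0.07 0.26 [[220.8, 181.3], [215.0, 183.9]]
```

```bash
python3 - <<'E'
from h import *
go([(*c2w(25,60),.239,31.3),(*c2w(25,60),.127,31.3),(*c2w(61,60),.127,31.3)])
E
```

```text
pos [0.6341 0.0144 0.2373] head 1.7
[-12.58, -33.27, -0.17] roll -29.6 dist 35.6
[-12.58, -33.27, 11.03] roll -29.6 dist 37.2
[-9.45, -35.05, 11.03] roll -29.6 dist 37.9
```

Request:
play_rows:
  motion:
    - {"fingers":1,"translation":[-1,-2.5,0],"roll":-2}
    - {"fingers":1,"translation":[-2,-5,0],"roll":-4}
    - {"fingers":1,"translation":[-3,-7.5,0],"roll":-6}
    - {"fingers":1,"translation":[-4,-10,0],"roll":-8}
    - {"fingers":1,"translation":[-5,-12.5,0],"roll":-11}
    - {"fingers":1,"translation":[-6,-15,0],"roll":-14}
    - {"fingers":1,"translation":[-7,-17.5,0],"roll":-17}
    - {"fingers":1,"translation":[-8,-20,0],"roll":-20}
    - {"fingers":1,"translation":[-9,-22.5,0],"roll":-23}
    - {"fingers":1,"translation":[-10,-25,0],"roll":-26}
    - {"fingers":1,"translation":[-11,-28,0],"roll":-29}
    - {"fingers":1,"translation":[-12,-31,0],"roll":-29.6}
    - {"fingers":1,"translation":[-12.6,-33.3,0],"roll":-29.6}
    - {"fingers":1,"translation":[-12.6,-33.3,0],"roll":-29.6}
    - {"fingers":1,"translation":[-12.6,-33.3,0],"roll":-29.6}

```text
clock: 22.82
eef_pos: [0.4968, 0.3449, 0.2342]
tool_rot: [0.963, 0.271, -0.001, 0.001]
ft_force: [0.1, -1.0, -1.6]
grip_width: 0.0137
```

```bash
python3 - <<'E'
from h import *
st();go([(*c2w(25,60),.127,31.3),(*c2w(61,60),.127,31.3)]); print(w2c(*bot.get_obs()["eef_pos"][:2]))
snap("scene","s11",(230,110,400,240),4.4)
E
```

```text
{'clock': 22.817, 'joint_pos': [0.607, 0.459, 0.29, 1.405, -0.0, 1.629], 'eef_pos': [0.497, 0.345, 0.234], 'tool_rot': [0.963, 0.271, -0.001, 0.001], 'ft_force': [0.059, -1.012, -1.561], 'grip_width': 0.014}
[[ 0.853  0.521 -0.002]
 [ 0.521 -0.853 -0.002]
 [-0.002  0.001 -1.   ]]
pos [0.4968 0.3449 0.2342] head 31.4
[0.08, 0.23, 10.72] roll 0.1 dist 10.7
[3.68, 0.24, 10.72] roll 0.1 dist 11.3
[24.17107177 62.28686041]
```

View pics/s11.png

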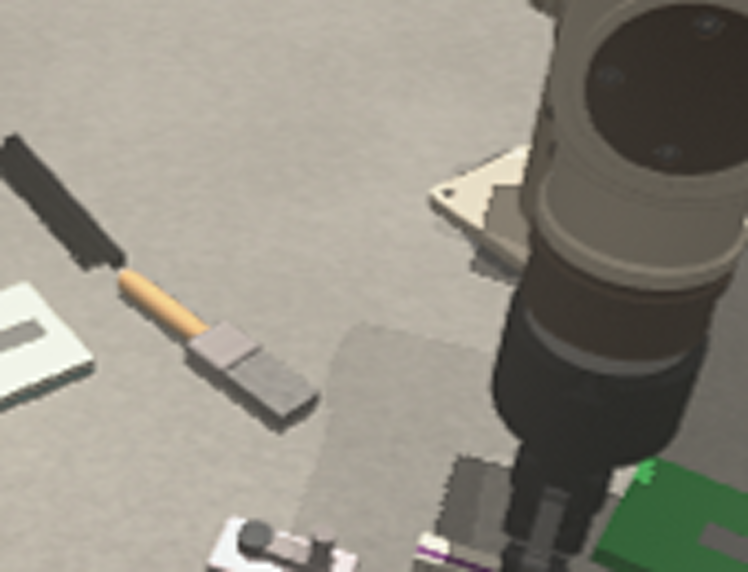

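```bash
python3 - <<'E'
from h import *
c=load("t5")
for n,u,v,z in(("wall far-R",225,130,.04),("wall front-R",275,240,.04),("div far",138,172,.032),("div near",180,278,.032),("blk nearR",293,272,.046),("blk nearL",230,305,.046),("blk farL",212,268,.046)):
    w=ray(c,115+u/2.7,90+v/2.7,z);print(n,np.round(w2c(*w[:2]),1))
E
```

```text
wall far-R [  70.9 -116.3]
wall front-R [ -76.9 -119.2]
div far [66.5 -3.1]
div near [-72.6  -2.1]
blk nearR [-121.5 -123.5]
blk nearL [-128.2  -43.7]
blk farL [-80.3 -40.9]
```

Request:
play_rows:
  motion:
    - {"fingers":1,"translation":[0,0.4,2],"roll":0}
    - {"fingers":1,"translation":[0,0.4,4],"roll":0}
    - {"fingers":1,"translation":[0,0.4,6],"roll":0}
    - {"fingers":1,"translation":[0,0.4,8],"roll":0}
    - {"fingers":1,"translation":[0,0.4,9.5],"roll":0}
    - {"fingers":1,"translation":[0,0.4,10.2],"roll":0}
    - {"fingers":1,"translation":[0,0.4,10.2],"roll":0}
    - {"fingers":1,"translation":[0.8,0.4,10.2],"roll":0}
    - {"fingers":1,"translation":[1.6,0.4,10.2],"roll":0}
    - {"fingers":1,"translation":[2.4,0.4,10.2],"roll":0}
    - {"fingers":1,"translation":[3,0.4,10.2],"roll":0}
    - {"fingers":1,"translation":[3.6,0.4,10.2],"roll":0}
    - {"fingers":1,"translation":[3.6,0.4,10.2],"roll":0}

```text
clock: 23.95
eef_pos: [0.5274, 0.3603, 0.1403]
tool_rot: [0.963, 0.269, -0.001, -0.004]
ft_force: [-17.6, 3.7, 29.7]
grip_width: 0.0135
```

Request:
play_rows:
  motion:
    - {"fingers":1,"translation":[0,0,0.4],"roll":0}
    - {"fingers":1,"translation":[0,0,0.8],"roll":0}
    - {"fingers":1,"translation":[0,0,0.8],"roll":0}

```text
clock: 24.2
eef_pos: [0.5281, 0.3641, 0.1379]
tool_rot: [0.963, 0.269, 0.003, -0.008]
ft_force: [-21.8, 8.3, 48.7]
grip_width: 0.0135
```

```bash
python3 - <<'E'
from h import *
st(); print(w2c(*bot.get_obs()["eef_pos"][:2]))
E
```

```text
{'clock': 24.2, 'joint_pos': [0.598, 0.572, 0.223, 1.211, 0.013, 1.623], 'eef_pos': [0.528, 0.364, 0.138], 'tool_rot': [0.963, 0.269, 0.003, -0.008], 'ft_force': [-21.77, 8.345, 48.66], 'grip_width': 0.013}
[[ 0.855  0.519  0.001]
 [ 0.519 -0.855  0.016]
 [ 0.009 -0.013 -1.   ]]
[60.84053009 62.44896027]
```

Request:
play_rows:
  motion:
    - {"fingers":1,"translation":[0,0,-1],"roll":0}
    - {"fingers":1,"translation":[0,0,-2],"roll":0}
    - {"fingers":1,"translation":[-1,0,-3],"roll":0}
    - {"fingers":1,"translation":[-2,0,-4.5],"roll":0}
    - {"fingers":1,"translation":[-3.5,0,-6],"roll":0}
    - {"fingers":1,"translation":[-3.5,0,-6],"roll":0}
    - {"fingers":1,"translation":[-3.5,0,-6],"roll":0}

```text
clock: 24.78
eef_pos: [0.5015, 0.3398, 0.1867]
tool_rot: [0.963, 0.269, 0.001, -0.0]
ft_force: [0.1, -0.7, -1.4]
grip_width: 0.0137
```

```bash
python3 - <<'E'
from h import *
st(); e=bot.get_obs()["eef_pos"];print(w2c(*e[:2]))
c=snap("scene","s12");d=snap("top","t12")
# predicted board outline in scene: plane at case x = tcp; y +-50; z from top
k=w2c(*e[:2])
for cc,n in((c,"scene"),(d,"top")):
    print(n,[(dy,dz,np.round(proj(cc,(*c2w(k[0]+7,k[1]+dy),e[2]+dz/1e3)),1).tolist()) for dy in(-50,50) for dz in(5,-55,-115)])
im=c["im"]; hsv=cv2.cvtColor(im,cv2.COLOR_BGR2HSV)
m=((hsv[...,0]>130)&(hsv[...,0]<165)&(hsv[...,1]>60)&(hsv[...,2]>40)).astype(np.uint8)
n,l,s,ce=cv2.connectedComponentsWithStats(m)
print([x.tolist() for x in s[1:] if x[4]>15])
E
```

```text
{'clock': 24.783, 'joint_pos': [0.596, 0.478, 0.196, 1.287, -0.0, 1.623], 'eef_pos': [0.502, 0.34, 0.187], 'tool_rot': [0.963, 0.269, 0.001, -0.0], 'ft_force': [0.081, -0.666, -1.424], 'grip_width': 0.014}
[[ 0.856  0.517  0.002]
 [ 0.517 -0.856  0.001]
 [ 0.002  0.    -1.   ]]
[25.5338272  55.48830932]
scene [(-50, 5, [317.5, 248.8]), (-50, -55, [313.9, 265.5]), (-50, -115, [310.7, 280.6]), (50, 5, [365.2, 264.9]), (50, -55, [358.9, 281.4]), (50, -115, [353.3, 296.2])]
top [(-50, 5, [153.8, 146.6]), (-50, -55, [159.4, 153.8]), (-50, -115, [164.4, 160.2]), (50, 5, [118.8, 160.7]), (50, -55, [126.5, 167.1]), (50, -115, [133.3, 172.9])]Traceback (most recent call last):
  File "<stdin>", line 8, in <module>
KeyError: 'im'
```

```bash
python3 - <<'E'
from h import *
c=load("s12");e=np.array(bot.get_obs()["eef_pos"]);k=w2c(*e[:2])
def samp(p):
    u,v=proj(c,p);return cv2.getRectSubPix(c["im"],(1,1),(float(u),float(v)))[0,0].tolist()
for dz in(0,-10,-30,-50):
    print(dz,[(dy,samp((*c2w(k[0]+7.5,k[1]+dy),e[2]+dz/1e3))) for dy in list(range(-64,-39,3))+list(range(40,65,3))])
print("vertical at dy=+35,-35")
for dy in(-40,40): print(dy,[(dz,samp((*c2w(k[0]+7.5,k[1]+dy),e[2]+dz/1e3))) for dz in range(36,-20,-4)])
E
```

```text
0 [(-64, [143, 155, 160]), (-61, [147, 157, 163]), (-58, [146, 156, 162]), (-55, [147, 159, 163]), (-52, [136, 146, 152]), (-49, [97, 105, 111]), (-46, [91, 98, 104]), (-43, [62, 66, 71]), (-40, [46, 49, 51]), (40, [110, 121, 126]), (43, [110, 120, 127]), (46, [118, 130, 136]), (49, [112, 120, 127]), (52, [153, 164, 170]), (55, [160, 171, 177]), (58, [155, 167, 173]), (61, [154, 166, 172]), (64, [151, 163, 168])]
-10 [(-64, [48, 50, 52]), (-61, [49, 51, 54]), (-58, [47, 48, 51]), (-55, [49, 50, 53]), (-52, [62, 64, 69]), (-49, [93, 101, 107]), (-46, [86, 94, 99]), (-43, [49, 49, 55]), (-40, [56, 43, 59]), (40, [38, 40, 42]), (43, [77, 84, 88]), (46, [89, 97, 102]), (49, [111, 116, 125]), (52, [220, 221, 220]), (55, [240, 241, 240]), (58, [180, 186, 192]), (61, [152, 163, 169]), (64, [156, 168, 175])]
-30 [(-64, [43, 44, 48]), (-61, [41, 44, 47]), (-58, [41, 43, 45]), (-55, [50, 51, 56]), (-52, [84, 90, 96]), (-49, [89, 97, 103]), (-46, [58, 61, 66]), (-43, [52, 42, 55]), (-40, [59, 43, 61]), (40, [68, 74, 78]), (43, [90, 99, 104]), (46, [88, 94, 100]), (49, [94, 95, 102]), (52, [90, 
[... 418 characters left out ...]
9]), (58, [49, 51, 53]), (61, [92, 97, 101]), (64, [161, 172, 178])]
vertical at dy=+35,-35
-40 [(36, [142, 153, 158]), (32, [142, 152, 158]), (28, [174, 189, 196]), (24, [218, 233, 238]), (20, [208, 220, 230]), (16, [151, 115, 158]), (12, [189, 187, 209]), (8, [135, 150, 155]), (4, [78, 84, 89]), (0, [46, 49, 51]), (-4, [39, 40, 43]), (-8, [50, 42, 53]), (-12, [60, 44, 62]), (-16, [60, 44, 61])]
40 [(36, [92, 99, 102]), (32, [93, 100, 103]), (28, [92, 99, 102]), (24, [92, 100, 103]), (20, [108, 116, 121]), (16, [133, 146, 153]), (12, [133, 146, 153]), (8, [90, 66, 94]), (4, [92, 74, 98]), (0, [110, 121, 126]), (-4, [85, 93, 97]), (-8, [53, 58, 60]), (-12, [42, 44, 46]), (-16, [42, 44, 47])]
```

Request:
play_rows:
  motion:
    - {"fingers":1,"translation":[0,-0.9,0],"roll":0}
    - {"fingers":1,"translation":[0,-1.8,0],"roll":0}
    - {"fingers":1,"translation":[0,-1.8,0],"roll":0}
    - {"fingers":1,"translation":[0,-1.8,1],"roll":0}
    - {"fingers":1,"translation":[0,-1.8,2],"roll":0}
    - {"fingers":1,"translation":[0,-1.8,3],"roll":0}
    - {"fingers":1,"translation":[0,-1.8,4],"roll":0}
    - {"fingers":1,"translation":[0,-1.8,4.5],"roll":0}
    - {"fingers":1,"translation":[0,-1.8,4.5],"roll":0}
    - {"fingers":1,"translation":[0,-1.8,4.5],"roll":0}

```text
clock: 25.72
eef_pos: [0.4909, 0.3557, 0.1406]
tool_rot: [0.963, 0.269, -0.001, 0.0]
ft_force: [0.2, -0.2, -1.9]
grip_width: 0.0138
```

```bash
python3 - <<'E'
from h import *
st(); e=bot.get_obs()["eef_pos"];print(w2c(*e[:2]))
E
```

```text
{'clock': 25.717, 'joint_pos': [0.627, 0.51, 0.125, 1.187, -0.0, 1.653], 'eef_pos': [0.491, 0.356, 0.141], 'tool_rot': [0.963, 0.269, -0.001, 0.0], 'ft_force': [0.152, -0.156, -1.898], 'grip_width': 0.014}
[[ 0.855  0.519 -0.001]
 [ 0.519 -0.855 -0.001]
 [-0.001  0.    -1.   ]]
[24.74985815 74.63327088]
```

No contact here. Next I move towards the hinge side, which pushes the lid back a little, and then lower gently.

Request:
play_rows:
  motion:
    - {"fingers":1,"translation":[0.7,0,0],"roll":0}
    - {"fingers":1,"translation":[1.4,0,0],"roll":0}
    - {"fingers":1,"translation":[2.1,0,0],"roll":0}
    - {"fingers":1,"translation":[2.8,0,0],"roll":0}
    - {"fingers":1,"translation":[3.5,0,0],"roll":0}
    - {"fingers":1,"translation":[3.5,0,0],"roll":0}

```text
clock: 26.22
eef_pos: [0.5225, 0.3752, 0.1413]
tool_rot: [0.963, 0.269, 0.001, -0.0]
ft_force: [-0.3, -0.4, -2.3]
grip_width: 0.0138
```

Request:
play_rows:
  motion:
    - {"fingers":1,"translation":[0,0,0.4],"roll":0}
    - {"fingers":1,"translation":[0,0,0.8],"roll":0}
    - {"fingers":1,"translation":[0,0,0.8],"roll":0}

```text
clock: 26.47
eef_pos: [0.5201, 0.3737, 0.132]
tool_rot: [0.963, 0.269, -0.001, 0.0]
ft_force: [0.2, -0.6, -2.7]
grip_width: 0.0138
```

Request:
play_rows:
  motion:
    - {"fingers":1,"translation":[0,0,0.2],"roll":0}
    - {"fingers":1,"translation":[0,0,0.4],"roll":0}
    - {"fingers":1,"translation":[0,0,0.4],"roll":0}

```text
clock: 26.72
eef_pos: [0.5206, 0.374, 0.1289]
tool_rot: [0.963, 0.269, -0.0, 0.0]
ft_force: [-0.9, -0.7, -1.5]
grip_width: 0.0135
```

Request:
play_rows:
  motion:
    - {"fingers":1,"translation":[0,0,0.2],"roll":0}
    - {"fingers":1,"translation":[0,0,0.3],"roll":0}
    - {"fingers":1,"translation":[0,0,0.3],"roll":0}

```text
clock: 26.97
eef_pos: [0.5213, 0.3743, 0.1269]
tool_rot: [0.963, 0.269, 0.0, -0.0]
ft_force: [-1.7, -1.0, 2.0]
grip_width: 0.0134
```

```bash
python3 - <<'E'
from h import *
st(); e=bot.get_obs()["eef_pos"];print(w2c(*e[:2]))
E
```

```text
{'clock': 26.967, 'joint_pos': [0.623, 0.587, 0.219, 1.201, -0.0, 1.648], 'eef_pos': [0.521, 0.374, 0.127], 'tool_rot': [0.963, 0.269, 0.0, -0.0], 'ft_force': [-1.728, -1.034, 1.983], 'grip_width': 0.013}
[[ 0.855  0.519  0.001]
 [ 0.519 -0.855  0.   ]
 [ 0.001  0.    -1.   ]]
[60.35495455 74.68581717]
```

Request:
play_rows:
  motion:
    - {"fingers":0.4,"translation":[0,0,0],"roll":0}
    - {"fingers":0.2,"translation":[0,0,0],"roll":0}
    - {"fingers":0.05,"translation":[0,0,0],"roll":0}
    - {"fingers":0.05,"translation":[0,0,0],"roll":0}
    - {"fingers":0.05,"translation":[0,0.5,0],"roll":0}
    - {"fingers":0.05,"translation":[0,1.0,0],"roll":0}
    - {"fingers":0.05,"translation":[0,1.5,0],"roll":0}
    - {"fingers":0.05,"translation":[0,1.5,0],"roll":0}

```text
clock: 27.63
eef_pos: [0.5297, 0.3603, 0.1264]
tool_rot: [0.963, 0.269, 0.0, 0.0]
ft_force: [-0.6, -1.8, 0.5]
grip_width: 0.0403
```

Request:
play_rows:
  motion:
    - {"fingers":0,"translation":[-0.7,0,0],"roll":0}
    - {"fingers":-0.08,"translation":[-1.4,0,0],"roll":0}
    - {"fingers":-0.15,"translation":[-1.8,0,0],"roll":0}
    - {"fingers":-0.22,"translation":[-2.2,0,0.2],"roll":0}
    - {"fingers":-0.22,"translation":[-2.4,0,0.4],"roll":0}
    - {"fingers":-0.22,"translation":[-2.4,0,0.4],"roll":0}
    - {"fingers":-0.22,"translation":[-2.4,0,0.4],"roll":0}

```text
clock: 28.22
eef_pos: [0.5081, 0.349, 0.1222]
tool_rot: [0.963, 0.27, -0.0, 0.0]
ft_force: [-0.3, 0.4, 0.9]
grip_width: 0.0523
```

```bash
python3 - <<'E'
from h import *
st(); e=bot.get_obs()["eef_pos"];k=w2c(*e[:2]);print(k)
c=snap("scene","s13");snap("top","t13")
c=load("s13")
def samp(p):
    u,v=proj(c,p);return cv2.getRectSubPix(c["im"],(1,1),(float(u),float(v)))[0,0].tolist()
# face-side plane hypotheses: sample near y=20 line in upper part: vertical scan at pixel column
u,v=proj(c,(*c2w(53,25),.12));print(u,v)
for du in(0,-8): print([(int(v)+d,c["im"][int(v)+d,int(u)+du].tolist()) for d in range(-50,14,4)])
E
```

```text
{'clock': 28.217, 'joint_pos': [0.602, 0.543, 0.129, 1.157, -0.0, 1.627], 'eef_pos': [0.508, 0.349, 0.122], 'tool_rot': [0.963, 0.27, -0.0, 0.0], 'ft_force': [-0.324, 0.374, 0.907], 'grip_width': 0.052}
[[ 0.855  0.519 -0.   ]
 [ 0.519 -0.855 -0.   ]
 [-0.     0.    -1.   ]]
[35.94839062 59.93190258]
319.18440726387854 278.82487637100036
[(228, [143, 154, 160]), (232, [138, 147, 152]), (236, [138, 147, 153]), (240, [138, 148, 153]), (244, [138, 149, 154]), (248, [137, 147, 153]), (252, [135, 144, 150]), (256, [39, 41, 43]), (260, [46, 48, 51]), (264, [58, 60, 63]), (268, [125, 131, 136]), (272, [67, 70, 73]), (276, [185, 204, 210]), (280, [102, 111, 117]), (284, [32, 34, 36]), (288, [45, 40, 49])]
[(228, [141, 153, 158]), (232, [138, 149, 154]), (236, [147, 154, 163]), (240, [130, 139, 144]), (244, [140, 150, 156]), (248, [136, 147, 152]), (252, [47, 49, 52]), (256, [42, 44, 47]), (260, [45, 47, 49]), (264, [128, 134, 138]), (268, [129, 136, 140]), (272, [130, 137, 140]), (276, [119, 124, 127]), (280, [43, 44, 46]), (284, [57, 60, 64]), (288, [78, 82, 87])]
```

Request:
play_rows:
  motion:
    - {"fingers":-0.25,"translation":[-0.4,0,0.2],"roll":0}
    - {"fingers":-0.28,"translation":[-0.8,0,0.4],"roll":0}
    - {"fingers":-0.3,"translation":[-1.2,0,0.6],"roll":0}
    - {"fingers":-0.3,"translation":[-1.6,0,0.8],"roll":0}
    - {"fingers":-0.3,"translation":[-1.6,0,1.0],"roll":0}
    - {"fingers":-0.3,"translation":[-1.6,0,1.3],"roll":0}
    - {"fingers":-0.4,"translation":[-1.6,0,1.7],"roll":0}
    - {"fingers":-0.4,"translation":[-1.8,0,2.0],"roll":0}
    - {"fingers":-0.5,"translation":[-2.2,0,2.5],"roll":0}
    - {"fingers":-0.55,"translation":[-2.6,0,3.0],"roll":0}
    - {"fingers":-0.55,"translation":[-2.8,0,3.2],"roll":0}
    - {"fingers":-0.55,"translation":[-2.8,0,3.2],"roll":0}

```text
clock: 29.32
eef_pos: [0.4831, 0.3337, 0.0893]
tool_rot: [0.963, 0.269, -0.001, 0.0]
ft_force: [0.1, 0.2, -0.0]
grip_width: 0.0659
```

```bash
python3 - <<'E'
from h import *
st(); e=bot.get_obs()["eef_pos"];k=w2c(*e[:2]);print(k)
c=snap("scene","s14");snap("top","t14")
c=load("s14")["im"];a=load("s13")["im"]
# changed / violet pixels for the board face
for t in("s13","s14"):
    h=cv2.cvtColor(load(t)["im"],cv2.COLOR_BGR2HSV);m=((h[...,0]>140)&(h[...,0]<165)&(h[...,1]>50)&(h[...,2]>30));m[:,:250]=0;m[:230]=0;ys,xs=np.nonzero(m);print(t,len(xs),np.percentile(xs,[2,50,98]) if len(xs) else 0,np.percentile(ys,[2,50,98]) if len(xs) else 0)
E
```

```text
{'clock': 29.317, 'joint_pos': [0.604, 0.52, -0.003, 1.05, 0.0, 1.63], 'eef_pos': [0.483, 0.334, 0.089], 'tool_rot': [0.963, 0.269, -0.001, 0.0], 'ft_force': [0.094, 0.157, -0.029], 'grip_width': 0.066}
[[ 0.855  0.519 -0.002]
 [ 0.519 -0.855 -0.001]
 [-0.003  0.    -1.   ]]
[ 6.67367605 59.81260561]
s13 100 [313.98 333.   358.  ] [277. 288. 298.]
s14 487 [319. 335. 355.] [267. 282. 296.]
```

Request:
play_rows:
  motion:
    - {"fingers":-0.6,"translation":[-0.6,0,0.7],"roll":0}
    - {"fingers":-0.6,"translation":[-1.3,0,1.4],"roll":0}
    - {"fingers":-0.65,"translation":[-1.9,0,1.9],"roll":0}
    - {"fingers":-0.65,"translation":[-2.5,0,2.3],"roll":0}
    - {"fingers":-0.65,"translation":[-3,0,2.6],"roll":0}
    - {"fingers":-0.65,"translation":[-3.4,0,2.8],"roll":0}
    - {"fingers":-0.65,"translation":[-3.9,0,2.8],"roll":0}
    - {"fingers":-0.65,"translation":[-4.4,0,2.8],"roll":0}
    - {"fingers":-0.65,"translation":[-4.4,0,2.8],"roll":0}
    - {"fingers":-0.65,"translation":[-4.4,0,1],"roll":0}
    - {"fingers":-0.65,"translation":[-4.4,0,-3],"roll":0}
    - {"fingers":-0.65,"translation":[-4.4,0,-7],"roll":0}
    - {"fingers":-0.65,"translation":[-4.4,4,-11],"roll":0}
    - {"fingers":-0.65,"translation":[-4.4,8,-11],"roll":0}
    - {"fingers":-0.65,"translation":[-4.4,12,-11],"roll":0}
    - {"fingers":-0.65,"translation":[-4.4,16,-11],"roll":0}
    - {"fingers":-0.65,"translation":[-4.4,20,-11],"roll":0}

```text
clock: 30.83
eef_pos: [0.5494, 0.1435, 0.2018]
tool_rot: [0.963, 0.27, 0.002, 0.0]
ft_force: [0.4, 0.3, 0.8]
grip_width: 0.0706
```

```bash
python3 - <<'E'
from h import *
st()
c=snap("top","t15",(60,100,260,260),3); s=snap("scene","s15")
c=load("t15");im=c["im"]
# rectify case plane z=.02 : 2 px per mm? use 1.5px/mm, cover x -130..130 , y -140..140
def rect(c,z,name,x0=-130,x1=190,y0=-140,y1=140,k=1):
    xs=np.arange(x1,x0,-1/k);ys=np.arange(y1,y0,-1/k)
    P=np.array([[(*c2w(x,y),z) for y in ys] for x in xs]).reshape(-1,3)
    K,T=c["intrinsics"],c["world_to_cam"];q=(T[:3,:3]@P.T+T[:3,3:]);q=K@q;q=(q[:2]/q[2]).T.reshape(len(xs),len(ys),2).astype(np.float32)
    o=cv2.remap(c["im"],q[...,0],q[...,1],cv2.INTER_LINEAR);cv2.imwrite(f"pics/{name}.png",o);return o
o=rect(c,.02,"r15")
for x in(100,70,60,50,40,20,0,-20,-40,-50,-60,-70): print(x,[(y,"%d,%d,%d"%tuple(o[190-x,140-y])) for y in(125,118,112,109,105,95,60,20,10,6,2,-2)])
h=cv2.cvtColor(im,cv2.COLOR_BGR2HSV);m=((h[...,0]>135)&(h[...,0]<168)&(h[...,1]>50)&(h[...,2]>40));m[:, :80]=0;m[:,230:]=0;ys,xs=np.nonzero(m);print(len(xs),np.percentile(xs,[2,50,98]),np.percentile(ys,[2,50,98]))
E
```

```text
{'clock': 30.833, 'joint_pos': [0.255, 0.393, 0.105, 1.279, 0.0, 1.28], 'eef_pos': [0.549, 0.143, 0.202], 'tool_rot': [0.963, 0.27, 0.002, 0.0], 'ft_force': [0.4, 0.269, 0.798], 'grip_width': 0.071}
[[ 0.854  0.52   0.003]
 [ 0.52  -0.854  0.001]
 [ 0.003  0.001 -1.   ]]
100 [(125, '11,8,10'), (118, '12,13,13'), (112, '17,15,16'), (109, '16,14,15'), (105, '16,16,15'), (95, '13,13,14'), (60, '84,99,104'), (20, '151,172,180'), (10, '152,173,181'), (6, '153,173,182'), (2, '152,173,181'), (-2, '152,174,181')]
70 [(125, '35,34,38'), (118, '75,79,86'), (112, '69,71,77'), (109, '44,45,49'), (105, '28,30,30'), (95, '43,46,47'), (60, '138,159,167'), (20, '153,174,181'), (10, '153,173,181'), (6, '154,173,182'), (2, '153,174,182'), (-2, '153,174,182')]
60 [(125, '39,42,43'), (118, '19,20,21'), (112, '100,106,110'), (109, '107,115,118'), (105, '111,119,122'), (95, '111,118,120'), (60, '143,164,172'), (20, '152,174,182'), (10, '152,173,182'), (6, '154,174,182'), (2, '153,174,181'), (-2, '153,175,182')]
50 [(125, '36,38,39'), (118, '14,12,13'), (112, '115,123,123'), (109, '158,169,165'), (105, '16
[... 1538 characters left out ...]
,169,177'), (60, '152,173,181'), (20, '154,175,182'), (10, '153,174,181'), (6, '154,175,182'), (2, '154,175,182'), (-2, '154,175,182')]
-60 [(125, '91,107,113'), (118, '127,147,154'), (112, '139,160,167'), (109, '143,164,171'), (105, '146,166,174'), (95, '149,171,179'), (60, '152,173,181'), (20, '154,174,182'), (10, '154,175,182'), (6, '154,175,183'), (2, '154,174,182'), (-2, '154,176,182')]
-70 [(125, '114,131,138'), (118, '137,157,164'), (112, '144,165,172'), (109, '145,166,174'), (105, '147,169,176'), (95, '151,172,180'), (60, '152,174,181'), (20, '154,175,182'), (10, '154,175,182'), (6, '154,175,182'), (2, '153,175,182'), (-2, '154,176,183')]
20 [ 83.38 142.   143.  ] [127.9 177.5 181. ]
```

```bash
python3 - <<'E'
from h import *
c=load("s15")
im=c["im"];g=cv2.inRange(im,(175,190,190),(255,255,255));n,l,s,ce=cv2.connectedComponentsWithStats(g)
for i in range(1,n):
    if 150<s[i,4]<3000:
        w=ray(c,*ce[i],.015);print(s[i].tolist(),np.round(w,3), cv2.minAreaRect(np.argwhere(l==i)[:,::-1].astype(np.float32)))
print("expected B centre px",proj(c,(.4947,-.1348,.015)))
go([(.404,-.131,.2,91.6),(.404,-.131,.016,91.6)])
E
```

```text
[250, 0, 46, 16, 401] [-0.791 -1.607  0.015] ((272.5, 7.5), (15.0, 45.0), 90.0)
[66, 59, 101, 42, 970] [ 0.555 -1.081  0.015] ((116.24082946777344, 78.5057373046875), (25.86058807373047, 97.48399353027344), 76.5347900390625)
[382, 151, 20, 15, 159] [-0.066  0.064  0.015] ((392.25, 159.25), (18.34120750427246, 11.700427055358887), 18.43494987487793)
[145, 167, 79, 83, 1233] [ 0.645 -0.124  0.015] ((184.0771026611328, 205.12330627441406), (108.47047424316406, 13.924044609069824), 50.856014251708984)
[46, 168, 69, 85, 1360] [ 0.911 -0.296  0.015] ((79.19178771972656, 207.82191467285156), (81.10537719726562, 40.883731842041016), 65.55604553222656)
[203, 174, 46, 31, 747] [ 0.5   -0.135  0.015] ((226.3135986328125, 188.4526824951172), (23.076927185058594, 41.15385055541992), 67.38013458251953)
[314, 263, 47, 37, 206] [0.439 0.311 0.015] ((337.937255859375, 280.6401062011719), (42.48120880126953, 25.320432662963867), 19.358993530273438)
[135, 293, 57, 91, 1130] [0.873 0.204 0.015] ((161.4498291015625, 340.09344482421875), (103.52941131591797, 12.705883026123047), 61.927513122558594)
[105, 308, 42, 76, 684] [0.946 0.172 0.015] ((125.2804946899414, 346.9755859375), (81.9294662475586, 13.484460830688477), 65.37643432617188)
[321, 366, 31, 18, 288] [0.618 0.475 0.015] ((335.2108459472656, 379.3351745605469), (29.849712371826172, 13.233863830566406), 36.02737808227539)
expected B centre px [227.11813701 188.17907228]
pos [0.5513 0.1396 0.2009] head 30.8
[-26.5, 15.7, 0.09] roll -60.8 dist 30.8
[-26.5, 15.7, 18.49] roll -60.8 dist 35.9
```

Request:
play_rows:
  motion:
    - {"fingers":-0.2,"translation":[-3.5,2,0],"roll":-7}
    - {"fingers":-0.2,"translation":[-7,4,0],"roll":-14}
    - {"fingers":-0.2,"translation":[-10.5,6,0],"roll":-21}
    - {"fingers":-0.2,"translation":[-14,8,0],"roll":-28}
    - {"fingers":-0.2,"translation":[-17.5,10,0],"roll":-35}
    - {"fingers":-0.2,"translation":[-21,12.4,0],"roll":-42}
    - {"fingers":-0.2,"translation":[-24.5,14.5,1],"roll":-49}
    - {"fingers":-0.2,"translation":[-26.5,15.7,4],"roll":-56}
    - {"fingers":-0.2,"translation":[-26.5,15.7,7],"roll":-60.8}
    - {"fingers":-0.2,"translation":[-26.5,15.7,9],"roll":-60.8}
    - {"fingers":-0.2,"translation":[-26.5,15.7,9],"roll":-60.8}
    - {"fingers":-0.2,"translation":[-26.5,15.7,13],"roll":-60.8}
    - {"fingers":-0.2,"translation":[-26.5,15.7,16.5],"roll":-60.8}
    - {"fingers":-0.2,"translation":[-26.5,15.7,18.4],"roll":-60.8}
    - {"fingers":-0.2,"translation":[-26.5,15.7,18.4],"roll":-60.8}
    - {"fingers":-0.2,"translation":[-26.5,15.7,18.4],"roll":-60.8}

```text
clock: 32.27
eef_pos: [0.4036, -0.1265, 0.0169]
tool_rot: [0.694, 0.72, -0.0, -0.0]
ft_force: [-0.6, 0.4, 0.3]
grip_width: 0.0509
```

```bash
cat >> h.py <<'E'
def rect(c,z,name,x0=-130,x1=190,y0=-140,y1=140):
    xs=np.arange(x1,x0,-1);ys=np.arange(y1,y0,-1)
    P=np.array([[(*c2w(x,y),z) for y in ys] for x in xs]).reshape(-1,3)
    K,T=c["intrinsics"],c["world_to_cam"];q=K@(T[:3,:3]@P.T+T[:3,3:]);q=(q[:2]/q[2]).T.reshape(len(xs),len(ys),2).astype(np.float32)
    o=cv2.remap(c["im"],q[...,0],q[...,1],cv2.INTER_LINEAR);cv2.imwrite(f"pics/{name}.png",o);return o
def bayscan(tag,y0):
    c=load(tag);g=cv2.cvtColor(rect(c,.021,"r_"+tag),cv2.COLOR_BGR2GRAY)
    for x in(76,72,68,64,60,56,52,40,20,0,-20,-40,-52,-56,-60,-64,-68,-72,-76): print(x,[int(g[190-x,140-y]) for y in y0])
E
python3 - <<'E'
from h import *
st();snap("top","t16")
Y=[124,120,116,112,110,108,104,98,80,60,40,20,14,10,8,6,4,2,0,-4]
print(Y);bayscan("t16",Y)
go([(.595,-.131+.191*.028,.016,91.6)])
E
```

```text
{'clock': 32.267, 'joint_pos': [-0.304, 0.347, -0.534, 0.69, 0.0, -0.34], 'eef_pos': [0.404, -0.126, 0.017], 'tool_rot': [0.694, 0.72, -0.0, -0.0], 'ft_force': [-0.644, 0.356, 0.289], 'grip_width': 0.051}
[[-0.037  0.999 -0.   ]
 [ 0.999  0.037  0.   ]
 [ 0.    -0.    -1.   ]]
[124, 120, 116, 112, 110, 108, 104, 98, 80, 60, 40, 20, 14, 10, 8, 6, 4, 2, 0, -4]
76 [168, 204, 161, 60, 31, 13, 8, 13, 11, 9, 13, 10, 6, 12, 12, 19, 31, 31, 24, 11]
72 [68, 98, 113, 77, 51, 28, 10, 18, 16, 17, 23, 22, 31, 23, 20, 27, 32, 33, 29, 26]
68 [36, 50, 95, 91, 82, 63, 66, 76, 81, 93, 97, 98, 107, 91, 86, 76, 51, 34, 28, 66]
64 [36, 18, 74, 98, 104, 109, 127, 132, 132, 142, 141, 142, 141, 141, 136, 110, 80, 46, 35, 90]
60 [37, 12, 73, 118, 124, 132, 135, 134, 137, 137, 140, 137, 134, 137, 128, 112, 78, 48, 38, 110]
56 [45, 9, 47, 128, 139, 143, 137, 135, 140, 140, 133, 137, 134, 137, 139, 116, 81, 47, 33, 100]
52 [37, 11, 55, 131, 149, 165, 165, 161, 168, 166, 164, 163, 162, 143, 132, 116, 84, 47, 34, 98]
40 [48, 13, 63, 156, 181, 201, 161, 51, 40, 54, 49, 54, 204, 172, 135, 96, 68, 49, 36, 117]
20 [5
[... 405 characters left out ...]
, 171, 53, 102, 53, 103, 93, 195, 165, 140, 122, 98, 65, 42, 76]
-56 [66, 17, 32, 133, 179, 201, 179, 43, 45, 36, 42, 77, 207, 153, 133, 126, 101, 70, 38, 64]
-60 [107, 91, 87, 141, 173, 195, 180, 105, 95, 102, 95, 114, 208, 158, 133, 120, 107, 72, 44, 65]
-64 [200, 198, 198, 146, 166, 196, 207, 200, 195, 212, 177, 206, 196, 167, 135, 115, 98, 70, 45, 62]
-68 [203, 213, 193, 106, 91, 116, 141, 138, 135, 126, 102, 99, 111, 97, 76, 67, 60, 53, 42, 42]
-72 [188, 208, 171, 63, 38, 31, 38, 30, 37, 34, 25, 25, 31, 32, 29, 26, 29, 30, 28, 25]
-76 [140, 117, 115, 58, 27, 16, 6, 8, 6, 7, 11, 9, 11, 9, 6, 7, 11, 11, 10, 8]
pos [ 0.4047 -0.1269  0.0178] head 92.1
[-0.57, 19.03, 0.18] roll 0.5 dist 19.0
```

Request:
play_rows:
  motion:
    - {"fingers":-0.2,"translation":[-0.4,0.5,0.1],"roll":0.5}
    - {"fingers":-0.2,"translation":[-0.4,1.2,0.1],"roll":0.5}
    - {"fingers":-0.2,"translation":[-0.4,1.8,0.1],"roll":0.5}
    - {"fingers":-0.2,"translation":[-0.4,2.5,0.1],"roll":0.5}
    - {"fingers":-0.2,"translation":[-0.4,3.2,0.1],"roll":0.5}
    - {"fingers":-0.2,"translation":[-0.4,4,0.1],"roll":0.5}
    - {"fingers":-0.2,"translation":[-0.4,4.7,0.1],"roll":0.5}
    - {"fingers":-0.2,"translation":[-0.4,5.4,0.1],"roll":0.5}
    - {"fingers":-0.2,"translation":[-0.4,6,0.1],"roll":0.5}
    - {"fingers":-0.2,"translation":[-0.4,6.5,0.1],"roll":0.5}
    - {"fingers":-0.2,"translation":[-0.5,7,0.1],"roll":0.5}
    - {"fingers":-0.2,"translation":[-0.5,7.5,0.1],"roll":0.5}
    - {"fingers":-0.2,"translation":[-0.5,8,0.1],"roll":0.5}
    - {"fingers":-0.2,"translation":[-0.5,8.5,0.1],"roll":0.5}
    - {"fingers":-0.2,"translation":[-0.5,9,0.1],"roll":0.5}
    - {"fingers":-0.2,"translation":[-0.5,9.5,0.1],"roll":0.5}
    - {"fingers":-0.2,"translation":[-0.5,10,0.1],"roll":0.5}
    - {"fingers":-0.2,"translation":[-0.5,10,0.1],"roll":0.5}

```text
clock: 33.82
eef_pos: [0.5009, -0.1282, 0.0146]
tool_rot: [0.698, 0.717, -0.002, -0.002]
ft_force: [-3.8, -0.9, -0.5]
grip_width: 0.0514
```

Request:
play_rows:
  motion:
    - {"fingers":-0.2,"translation":[0,0.5,0],"roll":0}
    - {"fingers":-0.2,"translation":[0,1,0],"roll":0}
    - {"fingers":-0.2,"translation":[0,1.5,0],"roll":0}
    - {"fingers":-0.2,"translation":[0,2,0],"roll":0}
    - {"fingers":-0.2,"translation":[0,2.5,0],"roll":0}
    - {"fingers":-0.2,"translation":[0,3,0],"roll":0}
    - {"fingers":-0.2,"translation":[0,3.5,0],"roll":0}
    - {"fingers":-0.2,"translation":[0,4,0],"roll":0}
    - {"fingers":-0.2,"translation":[0,4.5,0],"roll":0}
    - {"fingers":-0.2,"translation":[0,5,0],"roll":0}
    - {"fingers":-0.2,"translation":[0,5.5,0],"roll":0}
    - {"fingers":-0.2,"translation":[0,6,0],"roll":0}
    - {"fingers":-0.2,"translation":[0,6.5,0],"roll":0}
    - {"fingers":-0.2,"translation":[0,7,0],"roll":0}
    - {"fingers":-0.2,"translation":[0,7.5,0],"roll":0}
    - {"fingers":-0.2,"translation":[0,8,0],"roll":0}
    - {"fingers":-0.2,"translation":[0,8.5,0],"roll":0}
    - {"fingers":-0.2,"translation":[0,8.8,0],"roll":0}
    - {"fingers":-0.2,"translation":[0,8.8,0],"roll":0}

```text
clock: 35.4
eef_pos: [0.5922, -0.126, 0.0154]
tool_rot: [0.697, 0.717, 0.0, 0.0]
ft_force: [0.5, 0.3, -1.0]
grip_width: 0.0512
```

Request:
play_rows:
  motion:
    - {"fingers":-0.2,"translation":[0,0.2,0],"roll":0}
    - {"fingers":-0.2,"translation":[0,0.3,0],"roll":0}
    - {"fingers":-0.2,"translation":[0,0.3,0],"roll":0}

```text
clock: 35.65
eef_pos: [0.594, -0.1259, 0.0153]
tool_rot: [0.697, 0.717, -0.0, -0.0]
ft_force: [-1.8, 0.5, -0.3]
grip_width: 0.0512
```

Request:
play_rows:
  motion:
    - {"fingers":-0.2,"translation":[0,0.2,0],"roll":0}
    - {"fingers":-0.2,"translation":[0,0.4,0],"roll":0}
    - {"fingers":-0.2,"translation":[0,0.4,0],"roll":0}

```text
clock: 35.9
eef_pos: [0.5981, -0.1258, 0.0152]
tool_rot: [0.697, 0.717, -0.0, -0.0]
ft_force: [-2.1, -0.2, -0.6]
grip_width: 0.0513
```

Request:
play_rows:
  motion:
    - {"fingers":-0.2,"translation":[0,0.1,0],"roll":0}
    - {"fingers":-0.2,"translation":[0,0.2,0],"roll":0}
    - {"fingers":-0.2,"translation":[0,0.2,0],"roll":0}

```text
clock: 36.15
eef_pos: [0.5984, -0.1257, 0.0151]
tool_rot: [0.697, 0.717, -0.001, -0.001]
ft_force: [-5.3, -0.4, 1.9]
grip_width: 0.0514
```

```bash
python3 - <<'E'
from h import *
st()
E
```

```text
{'clock': 36.15, 'joint_pos': [-0.207, 0.643, -0.004, 0.927, -0.001, -0.234], 'eef_pos': [0.598, -0.126, 0.015], 'tool_rot': [0.697, 0.717, -0.001, -0.001], 'ft_force': [-5.311, -0.42, 1.909], 'grip_width': 0.051}
[[-0.027  1.    -0.004]
 [ 1.     0.027 -0.   ]
 [ 0.    -0.004 -1.   ]]
```

Request:
play_rows:
  motion:
    - {"fingers":-0.2,"translation":[0,0.2,0],"roll":0}
    - {"fingers":-0.2,"translation":[0,0.3,0],"roll":0}
    - {"fingers":-0.2,"translation":[0,0.3,0],"roll":0}
    - {"fingers":-0.2,"translation":[0,-2,0],"roll":0}
    - {"fingers":-0.2,"translation":[0,-4,0],"roll":0}
    - {"fingers":-0.2,"translation":[0,-5,-2],"roll":0}
    - {"fingers":-0.2,"translation":[0,-5,-6],"roll":0}
    - {"fingers":-0.4,"translation":[0,-5,-10],"roll":5}
    - {"fingers":-0.65,"translation":[0,-5,-14],"roll":12}
    - {"fingers":-0.65,"translation":[0,-5,-18],"roll":19}
    - {"fingers":-0.65,"translation":[0,-5,-18],"roll":26}
    - {"fingers":-0.65,"translation":[0,-5,-18],"roll":33}
    - {"fingers":-0.65,"translation":[0,-5,-18],"roll":40}
    - {"fingers":-0.65,"translation":[0,-5,-18],"roll":47}
    - {"fingers":-0.65,"translation":[0,-5,-18],"roll":54}
    - {"fingers":-0.65,"translation":[0,-5,-18],"roll":61}
    - {"fingers":-0.65,"translation":[0,-5,-18],"roll":68}
    - {"fingers":-0.65,"translation":[0,-5,-18],"roll":75}
    - {"fingers":-0.65,"translation":[0,-5,-18],"roll":82}
    - {"fingers":-0.65,"translation":[0,-5,-18],"roll":90}

```text
clock: 37.82
eef_pos: [0.5513, -0.1272, 0.1961]
tool_rot: [1.0, 0.018, 0.002, 0.0]
ft_force: [0.4, 0.9, -0.6]
grip_width: 0.0701
```

```bash
python3 - <<'E'
from h import *
st();snap("scene","s17");c=load("s17");snap("top","t17");d=load("t17")
def samp(c,p):
    u,v=proj(c,p);return "%d,%d,%d"%tuple(cv2.getRectSubPix(c["im"],(1,1),(float(u),float(v)))[0,0])
ux=np.array([np.cos(.028),np.sin(.028)]);uy=np.array([-ux[1],ux[0]]);o=np.array([.62,-.1324])
for n,cc,u,z in(("scene endface",c,.0796,.0902),("scene back",c,.064,.085),("scene back low",c,.04,.061),("top back",d,.04,.061)):
    print(n,[(round(1e3*v),samp(cc,(*(o+u*ux+v*uy),z))) for v in np.r_[np.arange(-.06,-.035,.003),np.arange(.04,.07,.003)]])
E
```

```text
{'clock': 37.817, 'joint_pos': [-0.227, 0.393, 0.089, 1.264, 0.0, 1.308], 'eef_pos': [0.551, -0.127, 0.196], 'tool_rot': [1.0, 0.018, 0.002, 0.0], 'ft_force': [0.403, 0.938, -0.603], 'grip_width': 0.07}
[[ 0.999  0.036  0.003]
 [ 0.036 -0.999 -0.   ]
 [ 0.003  0.    -1.   ]]
scene endface [(-60, '132,219,235'), (-57, '132,219,235'), (-54, '132,219,235'), (-51, '132,219,235'), (-48, '133,220,235'), (-45, '141,215,230'), (-42, '155,200,208'), (-39, '154,168,156'), (-36, '153,161,144'), (40, '157,168,156'), (43, '158,168,154'), (46, '153,163,144'), (49, '150,159,137'), (52, '148,156,131'), (55, '126,132,112'), (58, '94,100,89'), (61, '67,72,65'), (64, '77,85,80'), (67, '81,96,96'), (70, '84,109,117')]
scene back [(-60, '193,195,212'), (-57, '193,196,213'), (-54, '193,196,212'), (-51, '193,198,214'), (-48, '193,200,215'), (-45, '191,205,218'), (-42, '190,207,219'), (-39, '189,210,220'), (-36, '189,210,220'), (40, '189,211,220'), (43, '190,211,220'), (46, '190,212,221'), (49, '187,208,218'), (52, '187,207,218'), (55, '139,154,162'), (58, '105,117,123'), (61, '96,106,111'), (64, '91,100,10
[... 210 characters left out ...]
), (-39, '188,208,218'), (-36, '189,211,220'), (40, '113,127,134'), (43, '114,128,135'), (46, '115,128,135'), (49, '115,128,135'), (52, '110,122,129'), (55, '104,115,122'), (58, '99,110,116'), (61, '93,103,108'), (64, '93,103,108'), (67, '90,100,101'), (70, '87,95,94')]
top back [(-60, '160,182,189'), (-57, '160,181,189'), (-54, '160,182,189'), (-51, '160,182,189'), (-48, '160,182,189'), (-45, '160,182,189'), (-42, '161,182,189'), (-39, '160,182,189'), (-36, '160,182,189'), (40, '97,110,115'), (43, '98,112,116'), (46, '99,112,117'), (49, '99,111,117'), (52, '95,106,111'), (55, '91,97,102'), (58, '97,99,106'), (61, '101,104,112'), (64, '102,104,112'), (67, '101,104,112'), (70, '101,104,112')]
```

```bash
python3 - <<'E'
from h import *
go([(.685,-.126,.196,1.6),(.685,-.126,.076,1.6)])
E
```

```text
pos [ 0.5512 -0.1272  0.196 ] head 2.4
[13.38, 0.45, -0.0] roll 0.8 dist 13.4
[13.38, 0.45, 12.0] roll 0.8 dist 18.0
```

Request:
play_rows:
  motion:
    - {"fingers":-0.65,"translation":[3.5,0.1,0],"roll":0.8}
    - {"fingers":-0.65,"translation":[7,0.2,0],"roll":0.8}
    - {"fingers":-0.65,"translation":[10.5,0.4,0],"roll":0.8}
    - {"fingers":-0.65,"translation":[13.4,0.5,0],"roll":0.8}
    - {"fingers":-0.65,"translation":[13.4,0.5,0],"roll":0.8}
    - {"fingers":-0.65,"translation":[13.4,0.5,0],"roll":0.8}
    - {"fingers":-0.65,"translation":[13.4,0.5,3],"roll":0.8}
    - {"fingers":-0.65,"translation":[13.4,0.5,6],"roll":0.8}
    - {"fingers":-0.65,"translation":[13.4,0.5,9],"roll":0.8}
    - {"fingers":-0.65,"translation":[13.4,0.5,11],"roll":0.8}
    - {"fingers":-0.65,"translation":[13.4,0.5,12],"roll":0.8}
    - {"fingers":-0.65,"translation":[13.4,0.5,12],"roll":0.8}
    - {"fingers":-0.65,"translation":[13.4,0.5,12],"roll":0.8}

```text
clock: 39.0
eef_pos: [0.684, -0.1266, 0.0765]
tool_rot: [1.0, 0.014, 0.0, 0.0]
ft_force: [-0.0, 0.6, -0.1]
grip_width: 0.07
```

Request:
play_rows:
  motion:
    - {"fingers":-0.2,"translation":[0,0,0],"roll":0}
    - {"fingers":0,"translation":[0,0,0],"roll":0}
    - {"fingers":0.2,"translation":[0,0,0],"roll":0}
    - {"fingers":0.2,"translation":[0,0,0],"roll":0}
    - {"fingers":0.3,"translation":[0,0,0],"roll":0}
    - {"fingers":0.3,"translation":[0,0,0],"roll":0}

```text
clock: 39.5
eef_pos: [0.6833, -0.1269, 0.0801]
tool_rot: [1.0, 0.014, 0.0, 0.001]
ft_force: [-6.4, -0.2, 15.6]
grip_width: 0.0352
```

Request:
play_rows:
  motion:
    - {"fingers":1,"translation":[0,0,-0.2],"roll":0}
    - {"fingers":1,"translation":[0,0,-0.4],"roll":0}
    - {"fingers":1,"translation":[0,0,-0.8],"roll":0}
    - {"fingers":1,"translation":[0,0,-1.2],"roll":0}
    - {"fingers":1,"translation":[0,0,-1.6],"roll":0}
    - {"fingers":1,"translation":[0,0,-2.0],"roll":0}
    - {"fingers":1,"translation":[0,0,-2.4],"roll":0}
    - {"fingers":1,"translation":[0,0,-2.8],"roll":0}
    - {"fingers":1,"translation":[0,0,-3.2],"roll":0}
    - {"fingers":1,"translation":[0,0,-3.6],"roll":0}
    - {"fingers":1,"translation":[0,0,-4.0],"roll":0}
    - {"fingers":1,"translation":[0,0,-4.4],"roll":0}
    - {"fingers":1,"translation":[0,0,-4.8],"roll":0}
    - {"fingers":1,"translation":[0,0,-4.8],"roll":0}

```text
clock: 40.67
eef_pos: [0.6792, -0.1266, 0.1234]
tool_rot: [1.0, 0.014, -0.005, 0.0]
ft_force: [-10.8, 0.0, 5.3]
grip_width: 0.0217
```

Request:
play_rows:
  motion:
    - {"fingers":1,"translation":[-0.5,0,-1],"roll":0}
    - {"fingers":1,"translation":[-1,0,-2],"roll":0}
    - {"fingers":1,"translation":[-1.5,0,-3],"roll":0}
    - {"fingers":1,"translation":[-2,0,-4],"roll":0}
    - {"fingers":1,"translation":[-2.5,0,-5.5],"roll":0}
    - {"fingers":1,"translation":[-3,0,-7],"roll":0}
    - {"fingers":1,"translation":[-4,0,-9],"roll":0}
    - {"fingers":1,"translation":[-5,0,-11],"roll":0}
    - {"fingers":1,"translation":[-5,0,-11],"roll":0}
    - {"fingers":1,"translation":[-5,0,-11],"roll":0}

```text
clock: 41.5
eef_pos: [0.6355, -0.1281, 0.2358]
tool_rot: [1.0, 0.014, 0.003, 0.001]
ft_force: [0.3, 0.5, -1.6]
grip_width: 0.0141
```

```bash
python3 - <<'E'
from h import *
st()
go([(*c2w(25,-60),.239,31.3)])
E
```

```text
{'clock': 41.5, 'joint_pos': [-0.199, 0.546, 0.434, 1.453, 0.0, 1.344], 'eef_pos': [0.636, -0.128, 0.236], 'tool_rot': [1.0, 0.014, 0.003, 0.001], 'ft_force': [0.28, 0.55, -1.556], 'grip_width': 0.014}
[[ 1.     0.028  0.006]
 [ 0.028 -1.    -0.001]
 [ 0.006  0.001 -1.   ]]
pos [ 0.6355 -0.1281  0.2358] head 1.6
[-6.42, -37.09, -0.32] roll -29.7 dist 37.6
```

Request:
play_rows:
  motion:
    - {"fingers":1,"translation":[-0.4,-2.5,0],"roll":-2}
    - {"fingers":1,"translation":[-0.8,-5,0],"roll":-4}
    - {"fingers":1,"translation":[-1.3,-7.5,0],"roll":-6}
    - {"fingers":1,"translation":[-1.7,-10,0],"roll":-8}
    - {"fingers":1,"translation":[-2.2,-12.5,0],"roll":-10}
    - {"fingers":1,"translation":[-2.6,-15,0],"roll":-13}
    - {"fingers":1,"translation":[-3,-17.5,0],"roll":-16}
    - {"fingers":1,"translation":[-3.5,-20,0],"roll":-19}
    - {"fingers":1,"translation":[-3.9,-22.5,0],"roll":-22}
    - {"fingers":1,"translation":[-4.3,-25,0],"roll":-25}
    - {"fingers":1,"translation":[-4.8,-28,0],"roll":-28}
    - {"fingers":1,"translation":[-5.3,-31,0],"roll":-29.7}
    - {"fingers":1,"translation":[-5.9,-34,0],"roll":-29.7}
    - {"fingers":1,"translation":[-6.4,-36,0],"roll":-29.7}
    - {"fingers":1,"translation":[-6.4,-37,0],"roll":-29.7}
    - {"fingers":1,"translation":[-6.4,-37,0],"roll":-29.7}
    - {"fingers":1,"translation":[-6.4,-37,0],"roll":-29.7}
    - {"fingers":1,"translation":[-6.4,-37,0],"roll":-29.7}

```text
clock: 43.0
eef_pos: [0.5603, 0.239, 0.2326]
tool_rot: [0.963, 0.269, -0.0, 0.0]
ft_force: [0.7, -0.2, -2.0]
grip_width: 0.0137
```

```bash
python3 - <<'E'
from h import *
st();e=np.array(bot.get_obs()["eef_pos"]);k=w2c(*e[:2]);print(k)
snap("scene","s18");c=load("s18")
def samp(p):
    u,v=proj(c,p);return "%d,%d,%d"%tuple(cv2.getRectSubPix(c["im"],(1,1),(float(u),float(v)))[0,0])
for dz in(-10,-25,-40,-55,-70): print(dz,[(dy,samp((*c2w(k[0]+7.5,k[1]+dy),e[2]+dz/1e3))) for dy in list(range(-74,-39,3))+list(range(34,68,3))])
for dy in(-42,-30,30,42): print("V",dy,[(dz,samp((*c2w(k[0]+7.5,k[1]+dy),e[2]+dz/1e3))) for dz in range(40,-20,-3)])
E
```

```text
{'clock': 43.0, 'joint_pos': [0.404, 0.467, 0.299, 1.404, -0.001, 1.429], 'eef_pos': [0.56, 0.239, 0.233], 'tool_rot': [0.963, 0.269, -0.0, 0.0], 'ft_force': [0.652, -0.226, -1.973], 'grip_width': 0.014}
[[ 0.855  0.518 -0.001]
 [ 0.518 -0.855 -0.001]
 [-0.001  0.001 -1.   ]]
[ 23.41843833 -61.17525809]
-10 [(-74, '172,186,191'), (-71, '169,182,188'), (-68, '170,183,189'), (-65, '167,180,187'), (-62, '168,181,187'), (-59, '168,181,187'), (-56, '169,181,188'), (-53, '168,180,187'), (-50, '159,171,177'), (-47, '112,122,126'), (-44, '96,105,109'), (-41, '74,80,83'), (34, '43,45,44'), (37, '45,45,44'), (40, '43,44,43'), (43, '51,54,55'), (46, '87,95,99'), (49, '94,102,105'), (52, '86,92,90'), (55, '97,104,109'), (58, '98,105,109'), (61, '96,104,107'), (64, '97,104,107'), (67, '98,106,109')]
-25 [(-74, '170,181,189'), (-71, '166,180,186'), (-68, '171,185,191'), (-65, '171,184,191'), (-62, '167,179,187'), (-59, '169,180,188'), (-56, '168,179,187'), (-53, '167,178,185'), (-50, '153,165,172'), (-47, '114,124,129'), (-44, '96,105,109'), (-41, '70,76,78'), (34, '56,51,43'), (37, '56,50,42'), (
[... 2571 characters left out ...]
'), (25, '151,162,169'), (22, '152,163,169'), (19, '142,156,164'), (16, '143,156,163'), (13, '130,140,136'), (10, '96,96,63'), (7, '120,128,118'), (4, '111,121,126'), (1, '95,104,109'), (-2, '67,72,75'), (-5, '44,46,48'), (-8, '40,42,44'), (-11, '43,45,44'), (-14, '46,47,45'), (-17, '45,46,45')]
V 42 [(40, '151,162,167'), (37, '151,162,168'), (34, '153,165,171'), (31, '154,166,171'), (28, '149,161,166'), (25, '152,163,169'), (22, '150,162,168'), (19, '143,158,165'), (16, '141,155,163'), (13, '124,131,121'), (10, '98,98,69'), (7, '115,121,109'), (4, '106,116,119'), (1, '94,102,107'), (-2, '68,73,76'), (-5, '45,47,49'), (-8, '42,45,46'), (-11, '47,46,44'), (-14, '51,47,41'), (-17, '48,46,42')]
```

Request:
play_rows:
  motion:
    - {"fingers":1,"translation":[0,0.2,2],"roll":0}
    - {"fingers":1,"translation":[0,0.2,4],"roll":0}
    - {"fingers":1,"translation":[0,0.2,6],"roll":0}
    - {"fingers":1,"translation":[0,0.2,8],"roll":0}
    - {"fingers":1,"translation":[0,0.2,9.2],"roll":0}
    - {"fingers":1,"translation":[0,0.2,9.2],"roll":0}
    - {"fingers":1,"translation":[0,0.2,9.2],"roll":0}

```text
clock: 43.63
eef_pos: [0.5609, 0.237, 0.1408]
tool_rot: [0.963, 0.269, -0.001, 0.0]
ft_force: [-0.2, 0.2, -1.2]
grip_width: 0.0137
```

Request:
play_rows:
  motion:
    - {"fingers":1,"translation":[0.7,0,0],"roll":0}
    - {"fingers":1,"translation":[1.4,0,0],"roll":0}
    - {"fingers":1,"translation":[2.1,0,0],"roll":0}
    - {"fingers":1,"translation":[2.8,0,0],"roll":0}
    - {"fingers":1,"translation":[3.6,0,0],"roll":0}
    - {"fingers":1,"translation":[3.6,0,0],"roll":0}
    - {"fingers":1,"translation":[3.6,0,0.4],"roll":0}
    - {"fingers":1,"translation":[3.6,0,0.8],"roll":0}
    - {"fingers":1,"translation":[3.6,0,0.8],"roll":0}
    - {"fingers":1,"translation":[3.6,0,0.8],"roll":0}

```text
clock: 44.47
eef_pos: [0.591, 0.2568, 0.1326]
tool_rot: [0.963, 0.27, -0.001, 0.0]
ft_force: [0.1, -1.0, -2.2]
grip_width: 0.0133
```

```bash
python3 - <<'E'
from h import *
st();e=np.array(bot.get_obs()["eef_pos"]);print(w2c(*e[:2]))
E
```

```text
{'clock': 44.467, 'joint_pos': [0.41, 0.591, 0.24, 1.222, -0.0, 1.435], 'eef_pos': [0.591, 0.257, 0.133], 'tool_rot': [0.963, 0.27, -0.001, 0.0], 'ft_force': [0.116, -0.996, -2.151], 'grip_width': 0.013}
[[ 0.854  0.519 -0.002]
 [ 0.519 -0.854 -0.001]
 [-0.002 -0.    -1.   ]]
[ 58.90746516 -61.83637689]
```

Still free of contact. I lower it in small steps until the floor is felt.

Request:
play_rows:
  motion:
    - {"fingers":1,"translation":[0.1,0,0.3],"roll":0}
    - {"fingers":1,"translation":[0.1,0,0.5],"roll":0}
    - {"fingers":1,"translation":[0.1,0,0.5],"roll":0}

```text
clock: 44.72
eef_pos: [0.5922, 0.2575, 0.1278]
tool_rot: [0.963, 0.27, -0.0, 0.0]
ft_force: [0.4, -0.1, -1.3]
grip_width: 0.0139
```

Request:
play_rows:
  motion:
    - {"fingers":1,"translation":[0,0,0.2],"roll":0}
    - {"fingers":1,"translation":[0,0,0.3],"roll":0}
    - {"fingers":1,"translation":[0,0,0.3],"roll":0}

```text
clock: 44.97
eef_pos: [0.5924, 0.2576, 0.125]
tool_rot: [0.963, 0.27, -0.0, 0.0]
ft_force: [-0.7, 0.2, -2.9]
grip_width: 0.0137
```

Request:
play_rows:
  motion:
    - {"fingers":1,"translation":[0,0,0.1],"roll":0}
    - {"fingers":1,"translation":[0,0,0.2],"roll":0}
    - {"fingers":1,"translation":[0,0,0.2],"roll":0}

```text
clock: 45.22
eef_pos: [0.5925, 0.2577, 0.1231]
tool_rot: [0.963, 0.27, -0.0, 0.0]
ft_force: [-0.2, -0.2, -1.1]
grip_width: 0.0137
```

Request:
play_rows:
  motion:
    - {"fingers":1,"translation":[0,0,0.1],"roll":0}
    - {"fingers":1,"translation":[0,0,0.2],"roll":0}
    - {"fingers":1,"translation":[0,0,0.2],"roll":0}

```text
clock: 45.47
eef_pos: [0.5927, 0.2577, 0.1214]
tool_rot: [0.963, 0.27, 0.0, -0.0]
ft_force: [-0.9, 0.7, -2.2]
grip_width: 0.0139
```

Request:
play_rows:
  motion:
    - {"fingers":1,"translation":[0,0,0.1],"roll":0}
    - {"fingers":1,"translation":[0,0,0.2],"roll":0}
    - {"fingers":1,"translation":[0,0,0.2],"roll":0}

```text
clock: 45.72
eef_pos: [0.5931, 0.2577, 0.1213]
tool_rot: [0.963, 0.27, 0.001, -0.0]
ft_force: [-1.9, -0.9, 5.7]
grip_width: 0.0136
```

```bash
python3 - <<'E'
from h import *
st();e=np.array(bot.get_obs()["eef_pos"]);print(w2c(*e[:2]))
E
```

```text
{'clock': 45.717, 'joint_pos': [0.41, 0.6, 0.226, 1.194, -0.0, 1.435], 'eef_pos': [0.593, 0.258, 0.121], 'tool_rot': [0.963, 0.27, 0.001, -0.0], 'ft_force': [-1.85, -0.95, 5.71], 'grip_width': 0.014}
[[ 0.855  0.519  0.002]
 [ 0.519 -0.855  0.001]
 [ 0.002  0.001 -1.   ]]
[ 61.15265191 -62.19557164]
```

Request:
play_rows:
  motion:
    - {"fingers":0.4,"translation":[0,0,-0.1],"roll":0}
    - {"fingers":0.2,"translation":[0,0,-0.1],"roll":0}
    - {"fingers":0.05,"translation":[0,0,-0.1],"roll":0}
    - {"fingers":0.05,"translation":[0,0,-0.1],"roll":0}
    - {"fingers":0.05,"translation":[0,0,-0.1],"roll":0}
    - {"fingers":0.05,"translation":[0,0,-0.1],"roll":0}

```text
clock: 46.22
eef_pos: [0.5925, 0.2577, 0.1202]
tool_rot: [0.963, 0.27, -0.0, -0.0]
ft_force: [-0.8, -0.1, 0.4]
grip_width: 0.0406
```

Request:
play_rows:
  motion:
    - {"fingers":0,"translation":[-0.7,0,0],"roll":0}
    - {"fingers":-0.08,"translation":[-1.4,0,0],"roll":0}
    - {"fingers":-0.15,"translation":[-1.8,0,0],"roll":0}
    - {"fingers":-0.22,"translation":[-2.2,0,0],"roll":0}
    - {"fingers":-0.22,"translation":[-2.4,0,0],"roll":0}
    - {"fingers":-0.22,"translation":[-2.5,0,0],"roll":0}
    - {"fingers":-0.22,"translation":[-2.5,0,0],"roll":0}

```text
clock: 46.8
eef_pos: [0.5711, 0.2446, 0.1205]
tool_rot: [0.963, 0.27, 0.0, -0.0]
ft_force: [0.0, 0.6, 0.0]
grip_width: 0.0522
```

Request:
play_rows:
  motion:
    - {"fingers":-0.25,"translation":[-0.4,0,0.2],"roll":0}
    - {"fingers":-0.28,"translation":[-0.8,0,0.4],"roll":0}
    - {"fingers":-0.3,"translation":[-1.2,0,0.6],"roll":0}
    - {"fingers":-0.3,"translation":[-1.6,0,0.8],"roll":0}
    - {"fingers":-0.3,"translation":[-1.6,0,1.0],"roll":0}
    - {"fingers":-0.3,"translation":[-1.6,0,1.3],"roll":0}
    - {"fingers":-0.4,"translation":[-1.6,0,1.7],"roll":0}
    - {"fingers":-0.4,"translation":[-1.8,0,2.0],"roll":0}
    - {"fingers":-0.5,"translation":[-2.2,0,2.5],"roll":0}
    - {"fingers":-0.55,"translation":[-2.6,0,2.9],"roll":0}
    - {"fingers":-0.55,"translation":[-2.8,0,3.1],"roll":0}
    - {"fingers":-0.55,"translation":[-2.8,0,3.1],"roll":0}

```text
clock: 47.8
eef_pos: [0.5461, 0.2295, 0.0883]
tool_rot: [0.963, 0.27, -0.001, 0.0]
ft_force: [-0.5, -0.6, -0.3]
grip_width: 0.0661
```

```bash
python3 - <<'E'
from h import *
st();e=np.array(bot.get_obs()["eef_pos"]);print(w2c(*e[:2]))
snap("scene","s19");h=cv2.cvtColor(load("s19")["im"],cv2.COLOR_BGR2HSV);s18=cv2.cvtColor(load("s18")["im"],cv2.COLOR_BGR2HSV)
for h in(s18,h):
    m=((h[...,0]>75)&(h[...,0]<105)&(h[...,1]>70)&(h[...,2]>40));m[:,:240]=0;m[:200]=0;m[:,360:]=0;m[320:]=0;ys,xs=np.nonzero(m);print(len(xs),np.percentile(xs,[2,50,98]),np.percentile(ys,[2,50,98]))
E
```

```text
{'clock': 47.8, 'joint_pos': [0.398, 0.53, 0.011, 1.054, -0.0, 1.423], 'eef_pos': [0.546, 0.23, 0.088], 'tool_rot': [0.963, 0.27, -0.001, 0.0], 'ft_force': [-0.506, -0.632, -0.307], 'grip_width': 0.066}
[[ 0.855  0.519 -0.002]
 [ 0.519 -0.855 -0.001]
 [-0.002 -0.    -1.   ]]
[  6.3872354  -61.87294817]
319 [274.36 292.   308.  ] [217.36 241.   256.  ]
382 [270. 293. 304.] [250. 266. 279.]
```

Request:
play_rows:
  motion:
    - {"fingers":-0.6,"translation":[-0.6,0,0.7],"roll":0}
    - {"fingers":-0.6,"translation":[-1.3,0,1.3],"roll":0}
    - {"fingers":-0.65,"translation":[-1.9,0,1.8],"roll":0}
    - {"fingers":-0.65,"translation":[-2.5,0,2.2],"roll":0}
    - {"fingers":-0.65,"translation":[-3,0,2.5],"roll":0}
    - {"fingers":-0.65,"translation":[-3.4,0,2.6],"roll":0}
    - {"fingers":-0.65,"translation":[-3.8,0,2.6],"roll":0}
    - {"fingers":-0.65,"translation":[-4.1,0,2.6],"roll":0}
    - {"fingers":-0.65,"translation":[-4.1,0,2.6],"roll":0}
    - {"fingers":-0.65,"translation":[-4.1,0,1],"roll":0}
    - {"fingers":-0.65,"translation":[-4.1,0,-3],"roll":0}
    - {"fingers":-0.65,"translation":[-4.1,0,-7],"roll":0}
    - {"fingers":-0.5,"translation":[-6,3,-10],"roll":0}
    - {"fingers":0,"translation":[-9,5,-11],"roll":0}
    - {"fingers":0.2,"translation":[-12,8,-11],"roll":0}
    - {"fingers":0.2,"translation":[-14,11,-11],"roll":0}
    - {"fingers":0.2,"translation":[-14,14,-11],"roll":0}
    - {"fingers":0.2,"translation":[-14,16,-11],"roll":0}

```text
clock: 49.35
eef_pos: [0.5114, 0.0182, 0.2006]
tool_rot: [0.963, 0.269, 0.001, 0.001]
ft_force: [1.5, 0.8, 0.3]
grip_width: 0.0344
```

```bash
python3 - <<'E'
from h import *
st();snap("top","t20");snap("scene","s20")
Y=[-2,-4,-6,-8,-10,-12,-14,-18,-25,-40,-60,-80,-100,-104,-108,-110,-112,-114,-116,-118,-122]
print(Y);bayscan("t20",Y)
c=load("t20")
def ps(p): return np.round(proj(c,p)).tolist()
# composite for last look: top + scene crops
a=cv2.resize(load("t20")["im"][70:250,60:330],None,fx=1.48,fy=1.48);b=cv2.resize(load("s20")["im"][140:340,150:390],None,fx=1.65,fy=1.65)
print(a.shape,b.shape)
E
```

```text
{'clock': 49.35, 'joint_pos': [0.036, 0.285, -0.054, 1.229, -0.001, 1.063], 'eef_pos': [0.511, 0.018, 0.201], 'tool_rot': [0.963, 0.269, 0.001, 0.001], 'ft_force': [1.485, 0.792, 0.343], 'grip_width': 0.034}
[[ 0.856  0.518  0.003]
 [ 0.518 -0.856 -0.001]
 [ 0.002  0.002 -1.   ]]
[-2, -4, -6, -8, -10, -12, -14, -18, -25, -40, -60, -80, -100, -104, -108, -110, -112, -114, -116, -118, -122]
76 [17, 11, 11, 7, 7, 8, 9, 8, 4, 8, 9, 20, 34, 34, 65, 106, 129, 130, 110, 95, 100]
72 [20, 24, 20, 18, 21, 22, 20, 26, 28, 17, 31, 35, 42, 51, 66, 86, 95, 86, 68, 62, 92]
68 [40, 61, 74, 78, 83, 83, 84, 102, 106, 99, 105, 103, 114, 105, 90, 91, 94, 88, 75, 62, 90]
64 [46, 83, 118, 125, 128, 129, 132, 136, 132, 128, 133, 136, 131, 129, 122, 112, 108, 96, 79, 69, 100]
60 [58, 103, 123, 133, 132, 130, 127, 131, 130, 129, 132, 130, 126, 126, 130, 131, 121, 102, 82, 65, 101]
56 [57, 93, 123, 131, 132, 128, 126, 125, 132, 134, 127, 128, 129, 127, 131, 132, 128, 112, 84, 69, 98]
52 [47, 92, 115, 127, 136, 143, 153, 160, 166, 165, 160, 163, 166, 161, 156, 150, 143, 120, 95, 69, 94]
40 [66, 109, 124, 130, 
[... 527 characters left out ...]
178, 57, 103, 73, 78, 90, 115, 138, 145, 151, 155, 159, 162, 167]
-56 [31, 59, 98, 125, 140, 162, 188, 194, 36, 42, 38, 44, 107, 132, 148, 153, 157, 160, 164, 166, 169]
-60 [29, 60, 102, 117, 136, 160, 182, 185, 106, 91, 89, 93, 124, 143, 154, 158, 162, 165, 167, 170, 171]
-64 [38, 57, 78, 99, 120, 138, 152, 185, 181, 155, 166, 148, 138, 151, 160, 164, 166, 168, 170, 171, 173]
-68 [37, 39, 47, 55, 63, 64, 66, 88, 87, 87, 80, 87, 147, 157, 163, 165, 168, 170, 171, 172, 174]
-72 [23, 23, 24, 26, 24, 25, 25, 25, 19, 154, 161, 153, 154, 162, 167, 169, 170, 172, 172, 173, 175]
-76 [8, 9, 9, 11, 11, 8, 7, 6, 6, 194, 184, 143, 160, 166, 170, 171, 172, 173, 174, 175, 176]
(266, 400, 3) (330, 396, 3)
```

```bash
cat > lid.py <<'E'
from h import *
import sys
def lid(tag):
    c=load(tag);g=cv2.cvtColor(c["im"],cv2.COLOR_BGR2GRAY);out=[]
    def prof(th,r,y):
        x=80-r*np.cos(th);z=.04+r*np.sin(th)/1e3
        u,v=proj(c,(*c2w(x,y),z));return float(cv2.getRectSubPix(g,(1,1),(float(u),float(v)))[0,0])
    for th in np.arange(1.5,2.06,.05):
        i=np.mean([prof(th,r,y) for r in(150,154) for y in range(-100,101,20)]);o=np.mean([prof(th,r,y) for r in(166,170) for y in range(-100,101,20)]);out.append((round(th,2),round(i),round(o)))
    print(tag,out)
lid("t5");lid("t16");lid(sys.argv[1])
E
python3 lid.py t20
```

```text
t5 [(np.float64(1.5), 17, 18), (np.float64(1.55), 17, 20), (np.float64(1.6), 17, 25), (np.float64(1.65), 19, 130), (np.float64(1.7), 93, 129), (np.float64(1.75), 141, 122), (np.float64(1.8), 126, 143), (np.float64(1.85), 128, 135), (np.float64(1.9), 149, 150), (np.float64(1.95), 142, 159), (np.float64(2.0), 140, 160), (np.float64(2.05), 151, 158)]
t16 [(np.float64(1.5), 21, 20), (np.float64(1.55), 21, 21), (np.float64(1.6), 21, 20), (np.float64(1.65), 21, 21), (np.float64(1.7), 21, 21), (np.float64(1.75), 21, 21), (np.float64(1.8), 21, 42), (np.float64(1.85), 21, 125), (np.float64(1.9), 42, 133), (np.float64(1.95), 117, 152), (np.float64(2.0), 135, 159), (np.float64(2.05), 137, 159)]
t20 [(np.float64(1.5), 20, 19), (np.float64(1.55), 19, 19), (np.float64(1.6), 19, 18), (np.float64(1.65), 18, 19), (np.float64(1.7), 20, 19), (np.float64(1.75), 19, 19), (np.float64(1.8), 20, 30), (np.float64(1.85), 18, 116), (np.float64(1.9), 31, 126), (np.float64(1.95), 104, 142), (np.float64(2.0), 129, 151), (np.float64(2.05), 129, 150)]
```

```bash
python3 - <<'E'
from h import *
go([(*c2w(124,-80),.24,31.3)])
print("arc from (124,-80,.194)")
p0=np.array([*c2w(124,-80),.196])
go([(*c2w(x,-80),z,31.3) for x,z in [(80-158*np.cos(t)-(8 if t<1.75 else 2),.042+.158*np.sin(t)) for t in np.linspace(1.8,.9,14)]],frm=p0,hd=31.3)
E
```

```text
pos [0.5125 0.0181 0.2   ] head 31.0
[25.55, -14.62, -4.0] roll -0.3 dist 29.7
arc from (124,-80,.194)
pos [0.656  0.2751 0.196 ] head 31.3
[-1.01, -0.0, 0.01] roll 0.0 dist 1.0
[-2.68, -0.0, -0.2] roll 0.0 dist 2.7
[-3.77, -0.0, -0.33] roll 0.0 dist 3.8
[-4.86, -0.0, -0.4] roll 0.0 dist 4.9
[-5.95, -0.0, -0.38] roll 0.0 dist 6.0
[-7.04, -0.0, -0.29] roll 0.0 dist 7.0
[-8.12, -0.0, -0.13] roll 0.0 dist 8.1
[-9.19, -0.0, 0.11] roll 0.0 dist 9.2
[-10.24, -0.0, 0.43] roll 0.0 dist 10.2
[-11.26, -0.0, 0.81] roll 0.0 dist 11.3
[-12.26, -0.0, 1.26] roll 0.0 dist 12.3
[-13.22, -0.0, 1.79] roll 0.0 dist 13.3
[-14.14, -0.0, 2.37] roll 0.0 dist 14.3
[-15.02, -0.0, 3.02] roll 0.0 dist 15.3
```

Request:
play_rows:
  motion:
    - {"fingers":0.2,"translation":[0,0,-4],"roll":0}
    - {"fingers":0.2,"translation":[3.2,-1.8,-4],"roll":0}
    - {"fingers":0.2,"translation":[6.4,-3.6,-4],"roll":0}
    - {"fingers":0.2,"translation":[9.6,-5.5,-4],"roll":0}
    - {"fingers":0.2,"translation":[12.8,-7.3,-4],"roll":0}
    - {"fingers":0.2,"translation":[16,-9.1,-4],"roll":0}
    - {"fingers":0.2,"translation":[19.2,-11,-4],"roll":0}
    - {"fingers":0.2,"translation":[22.4,-12.8,-4],"roll":0}
    - {"fingers":0.2,"translation":[25.5,-14.6,-4],"roll":0}
    - {"fingers":0.2,"translation":[25.5,-14.6,-4],"roll":0}
    - {"fingers":0.2,"translation":[25.5,-14.6,-4],"roll":0}
    - {"fingers":0.2,"translation":[25.5,-14.6,-4],"roll":0}

```text
clock: 50.45
eef_pos: [0.6521, 0.2787, 0.2384]
tool_rot: [0.963, 0.27, -0.001, 0.0]
ft_force: [-0.4, -0.5, 0.6]
grip_width: 0.034
```

```bash
python3 - <<'E'
from h import *
st();e=np.array(bot.get_obs()["eef_pos"]);print(w2c(*e[:2]))
E
```

```text
{'clock': 50.45, 'joint_pos': [0.404, 0.702, 0.712, 1.583, -0.0, 1.427], 'eef_pos': [0.652, 0.279, 0.238], 'tool_rot': [0.963, 0.27, -0.001, 0.0], 'ft_force': [-0.428, -0.495, 0.615], 'grip_width': 0.034}
[[ 0.854  0.521 -0.001]
 [ 0.521 -0.854 -0.001]
 [-0.002 -0.    -1.   ]]
[122.55414684 -74.88134056]
```

Request:
play_rows:
  motion:
    - {"fingers":0.2,"translation":[0.2,0,1],"roll":0}
    - {"fingers":0.2,"translation":[0.2,0,2],"roll":0}
    - {"fingers":0.2,"translation":[0.2,0,3],"roll":0}
    - {"fingers":0.2,"translation":[0.2,0,4.2],"roll":0}
    - {"fingers":0.2,"translation":[0.2,0,4.2],"roll":0}
    - {"fingers":0.2,"translation":[0.2,0,4.2],"roll":0}

```text
clock: 50.95
eef_pos: [0.6537, 0.2778, 0.1969]
tool_rot: [0.963, 0.269, -0.001, 0.0]
ft_force: [0.2, 1.0, 0.7]
grip_width: 0.0342
```

Request:
play_rows:
  motion:
    - {"fingers":0.2,"translation":[-1.0,0,0],"roll":0}
    - {"fingers":0.2,"translation":[-2.0,0,-0.1],"roll":0}
    - {"fingers":0.2,"translation":[-3.0,0,-0.2],"roll":0}
    - {"fingers":0.2,"translation":[-4.0,0,-0.3],"roll":0}
    - {"fingers":0.2,"translation":[-5.0,0,-0.4],"roll":0}
    - {"fingers":0.2,"translation":[-6.0,0,-0.4],"roll":0}
    - {"fingers":0.2,"translation":[-7.0,0,-0.3],"roll":0}
    - {"fingers":0.2,"translation":[-8.0,0,-0.1],"roll":0}
    - {"fingers":0.2,"translation":[-9.2,0,0.1],"roll":0}
    - {"fingers":0.2,"translation":[-10.2,0,0.4],"roll":0}
    - {"fingers":0.2,"translation":[-11.3,0,0.8],"roll":0}
    - {"fingers":0.2,"translation":[-12.3,0,1.3],"roll":0}
    - {"fingers":0.2,"translation":[-13.2,0,1.8],"roll":0}
    - {"fingers":0.2,"translation":[-14.1,0,2.4],"roll":0}
    - {"fingers":0.2,"translation":[-15.0,0,3.0],"roll":0}
    - {"fingers":0.2,"translation":[-15.0,0,3.0],"roll":0}

```text
clock: 52.28
eef_pos: [0.5252, 0.2, 0.1679]
tool_rot: [0.963, 0.269, 0.0, 0.0]
ft_force: [0.1, -0.1, 0.4]
grip_width: 0.034
```

```bash
python3 - <<'E'
from h import *
st();e=np.array(bot.get_obs()["eef_pos"]);print(w2c(*e[:2]))
E
```

```text
{'clock': 52.283, 'joint_pos': [0.364, 0.406, 0.033, 1.198, -0.0, 1.389], 'eef_pos': [0.525, 0.2, 0.168], 'tool_rot': [0.963, 0.269, 0.0, 0.0], 'ft_force': [0.067, -0.14, 0.376], 'grip_width': 0.034}
[[ 0.855  0.519  0.   ]
 [ 0.519 -0.855 -0.   ]
 [-0.     0.    -1.   ]]
[-26.76958067 -76.2899085 ]
```

Request:
play_rows:
  motion:
    - {"fingers":0.2,"translation":[0,0,-2],"roll":0}
    - {"fingers":0.2,"translation":[0,0,-5],"roll":0}
    - {"fingers":1,"translation":[1,-1.5,-7],"roll":0}
    - {"fingers":1,"translation":[2.2,-3.5,-7],"roll":0}
    - {"fingers":1,"translation":[2.2,-3.5,-7],"roll":0}
    - {"fingers":1,"translation":[2.2,-3.5,-7],"roll":0}
    - {"fingers":1,"translation":[2.2,-3.5,-7],"roll":0}

```text
clock: 52.87
eef_pos: [0.5269, 0.2421, 0.2373]
tool_rot: [0.963, 0.27, -0.0, 0.0]
ft_force: [-0.8, 0.1, -0.8]
grip_width: 0.0
```

```bash
python3 - <<'E'
from h import *
st();e=np.array(bot.get_obs()["eef_pos"]);print(w2c(*e[:2]))
snap("scene","s21");c=load("s21");im=c["im"]
h=cv2.cvtColor(im,cv2.COLOR_BGR2HSV);red=((h[...,0]<6)|(h[...,0]>174))&(h[...,1]>150)&(h[...,2]>60);red[:200]=0;red[:,:240]=0;red[:,400:]=0
ys,xs=np.nonzero(red);print("red",len(xs),xs.mean() if len(xs) else 0,ys.mean() if len(xs) else 0)
for th in np.arange(0,2,.1):
    r,n=138,(46-40+12);x=80-r*np.cos(th)+n*np.sin(th);z=(40+r*np.sin(th)+n*np.cos(th))/1e3
    print(round(th,1),np.round(proj(c,(*c2w(x,-15),z))),end=" ")
E
```

```text
{'clock': 52.867, 'joint_pos': [0.431, 0.404, 0.215, 1.381, -0.0, 1.455], 'eef_pos': [0.527, 0.242, 0.237], 'tool_rot': [0.963, 0.27, -0.0, 0.0], 'ft_force': [-0.781, 0.149, -0.757], 'grip_width': 0.0}
[[ 0.854  0.52  -0.   ]
 [ 0.52  -0.854 -0.   ]
 [-0.     0.    -1.   ]]
[ -3.48682371 -41.11958102]
red 181 310.28729281767954 244.84530386740332
0.0 [313. 253.] 0.1 [313. 250.] 0.2 [313. 248.] 0.3 [313. 246.] 0.4 [313. 245.] 0.5 [313. 244.] 0.6 [312. 244.] 0.7 [312. 244.] 0.8 [311. 245.] 0.9 [310. 247.] 1.0 [308. 249.] 1.1 [307. 252.] 1.2 [305. 255.] 1.3 [303. 259.] 1.4 [301. 264.] 1.5 [299. 269.] 1.6 [297. 275.] 1.7 [295. 281.] 1.8 [292. 288.] 1.9 [290. 294.]
```

Request:
play_rows:
  motion:
    - {"fingers":1,"translation":[0,0,3],"roll":0}
    - {"fingers":1,"translation":[0,0,6],"roll":0}
    - {"fingers":1,"translation":[0,0,7],"roll":0}
    - {"fingers":1,"translation":[0,0,7.8],"roll":0}
    - {"fingers":1,"translation":[0,0,8.6],"roll":0}
    - {"fingers":1,"translation":[0,0,9.4],"roll":0}
    - {"fingers":1,"translation":[0,0,10.2],"roll":0}
    - {"fingers":1,"translation":[0,0,11],"roll":0}
    - {"fingers":1,"translation":[0,0,11.8],"roll":0}
    - {"fingers":1,"translation":[0,0,12.6],"roll":0}
    - {"fingers":1,"translation":[0,0,13.4],"roll":0}
    - {"fingers":1,"translation":[0,0,14.2],"roll":0}
    - {"fingers":1,"translation":[0,0,15],"roll":0}
    - {"fingers":1,"translation":[0,0,15.6],"roll":0}
    - {"fingers":1,"translation":[0,0,16.2],"roll":0}
    - {"fingers":1,"translation":[0,0,16.6],"roll":0}
    - {"fingers":1,"translation":[0,0,16.6],"roll":0}

```text
clock: 54.33
eef_pos: [0.5263, 0.2421, 0.07]
tool_rot: [0.963, 0.27, -0.001, 0.0]
ft_force: [-0.3, 1.0, -0.5]
grip_width: -0.0003
```

Request:
play_rows:
  motion:
    - {"fingers":1,"translation":[0,0,0.3],"roll":0}
    - {"fingers":1,"translation":[0,0,0.6],"roll":0}
    - {"fingers":1,"translation":[0,0,0.6],"roll":0}

```text
clock: 54.58
eef_pos: [0.5269, 0.2424, 0.0649]
tool_rot: [0.963, 0.27, -0.0, -0.0]
ft_force: [-0.5, -0.3, 0.0]
grip_width: 0.0001
```

Request:
play_rows:
  motion:
    - {"fingers":1,"translation":[0,0,0.2],"roll":0}
    - {"fingers":1,"translation":[0,0,0.4],"roll":0}
    - {"fingers":1,"translation":[0,0,0.4],"roll":0}

```text
clock: 54.83
eef_pos: [0.5269, 0.2424, 0.061]
tool_rot: [0.963, 0.27, -0.0, 0.0]
ft_force: [-0.1, 0.4, 0.3]
grip_width: 0.0
```

Request:
play_rows:
  motion:
    - {"fingers":1,"translation":[0,0,0.1],"roll":0}
    - {"fingers":1,"translation":[0,0,0.2],"roll":0}
    - {"fingers":1,"translation":[0,0,0.2],"roll":0}

```text
clock: 55.08
eef_pos: [0.5271, 0.2425, 0.0601]
tool_rot: [0.963, 0.27, 0.0, -0.0]
ft_force: [-2.0, -0.4, 4.1]
grip_width: -0.0002
```

Request:
play_rows:
  motion:
    - {"fingers":1,"translation":[0,0,0.1],"roll":0}
    - {"fingers":1,"translation":[0,0,0.2],"roll":0}
    - {"fingers":1,"translation":[0,0,0.2],"roll":0}

```text
clock: 55.33
eef_pos: [0.5271, 0.2425, 0.0599]
tool_rot: [0.963, 0.27, 0.001, -0.0]
ft_force: [-5.3, -3.0, 15.2]
grip_width: -0.0
```

```bash
python3 - <<'E'
from h import *
st()
snap("scene","s22");c=load("s22");im=c["im"]
h=cv2.cvtColor(im,cv2.COLOR_BGR2HSV);red=((h[...,0]<6)|(h[...,0]>174))&(h[...,1]>150)&(h[...,2]>60);red[:200]=0;red[:,:240]=0;red[:,400:]=0
ys,xs=np.nonzero(red);print("red",len(xs),xs.mean() if len(xs) else 0,ys.mean() if len(xs) else 0,np.percentile(ys,[5,95]))
E
```

```text
{'clock': 55.333, 'joint_pos': [0.431, 0.536, -0.063, 0.97, -0.0, 1.456], 'eef_pos': [0.527, 0.242, 0.06], 'tool_rot': [0.963, 0.27, 0.001, -0.0], 'ft_force': [-5.345, -3.012, 15.217], 'grip_width': -0.0}
[[ 0.854  0.519  0.001]
 [ 0.519 -0.854  0.001]
 [ 0.002  0.    -1.   ]]
red 102 314.77450980392155 252.08823529411765 [247. 257.]
```

```bash
python3 - <<'E'
from h import *
print(w2c(.4494,.1754))
go([(.4494,.1754,.16,121.3),(.4494,.1754,.0795,121.3)])
E
```

```text
[-104.3559649   -57.93386392]
pos [0.5271 0.2425 0.0599] head 31.3
[-10.13, 1.69, -10.01] roll -90.0 dist 14.3
[-10.13, 1.69, -1.96] roll -90.0 dist 10.5
```

Request:
play_rows:
  motion:
    - {"fingers":1,"translation":[0,0,-3],"roll":0}
    - {"fingers":0.35,"translation":[0,0,-6],"roll":-7}
    - {"fingers":0.35,"translation":[-3,0.5,-9],"roll":-14}
    - {"fingers":0.35,"translation":[-6,1,-10],"roll":-21}
    - {"fingers":0.35,"translation":[-10.1,1.7,-10],"roll":-28}
    - {"fingers":0.35,"translation":[-10.1,1.7,-10],"roll":-35}
    - {"fingers":0.35,"translation":[-10.1,1.7,-10],"roll":-42}
    - {"fingers":0.35,"translation":[-10.1,1.7,-10],"roll":-49}
    - {"fingers":0.35,"translation":[-10.1,1.7,-10],"roll":-56}
    - {"fingers":0.35,"translation":[-10.1,1.7,-10],"roll":-63}
    - {"fingers":0.35,"translation":[-10.1,1.7,-10],"roll":-70}
    - {"fingers":0.35,"translation":[-10.1,1.7,-10],"roll":-77}
    - {"fingers":0.35,"translation":[-10.1,1.7,-10],"roll":-84}
    - {"fingers":0.35,"translation":[-10.1,1.7,-10],"roll":-90}
    - {"fingers":0.35,"translation":[-10.1,1.7,-10],"roll":-90}
    - {"fingers":0.35,"translation":[-10.1,1.7,-10],"roll":-90}
    - {"fingers":0.35,"translation":[-10.1,1.7,-10],"roll":-90}

```text
clock: 56.8
eef_pos: [0.4495, 0.1754, 0.1573]
tool_rot: [0.491, 0.871, 0.0, 0.0]
ft_force: [-0.3, -0.4, 0.0]
grip_width: 0.0279
```

```bash
python3 - <<'E'
from h import *
st();go([(.4494,.1754,.08,121.3)])
E
```

```text
{'clock': 56.8, 'joint_pos': [0.372, 0.265, -0.201, 1.105, 0.0, -0.172], 'eef_pos': [0.45, 0.175, 0.157], 'tool_rot': [0.491, 0.871, 0.0, 0.0], 'ft_force': [-0.299, -0.448, 0.02], 'grip_width': 0.028}
[[-0.518  0.856  0.   ]
 [ 0.856  0.518  0.   ]
 [-0.     0.    -1.   ]]
pos [0.4495 0.1754 0.1573] head 121.2
[0.0, -0.01, 7.73] roll -0.1 dist 7.7
```

Request:
play_rows:
  motion:
    - {"fingers":0.35,"translation":[0,0,2.5],"roll":0}
    - {"fingers":0.35,"translation":[0,0,5],"roll":0}
    - {"fingers":0.35,"translation":[0,0,6.5],"roll":0}
    - {"fingers":0.35,"translation":[0,0,7.7],"roll":0}
    - {"fingers":0.35,"translation":[0,0,7.7],"roll":0}
    - {"fingers":1,"translation":[0,0,7.7],"roll":0}
    - {"fingers":1,"translation":[0,0,7.7],"roll":0}
    - {"fingers":1,"translation":[0,0,7.7],"roll":0}
    - {"fingers":1,"translation":[0,0,7.7],"roll":0}
    - {"fingers":1,"translation":[0,0,7.7],"roll":0}
    - {"fingers":1,"translation":[0,0,7.7],"roll":0}

```text
clock: 57.72
eef_pos: [0.4495, 0.1756, 0.0806]
tool_rot: [0.49, 0.872, 0.0, -0.0]
ft_force: [-1.4, 0.8, -1.9]
grip_width: 0.0109
```

```bash
python3 - <<'E'
from h import *
st();o=bot.get_obs()["eef_pos"];k=w2c(*o[:2]);print(k)
pv=np.array([-101.2,-99.9])
print(np.linalg.norm(k-pv))
go([(*c2w(*(pv+42*np.array([np.cos(a),np.sin(a)]))),o[2],121.3) for a in np.linspace(1.55,-.05,9)])
E
```

```text
{'clock': 57.717, 'joint_pos': [0.372, 0.347, -0.311, 0.912, 0.0, -0.174], 'eef_pos': [0.449, 0.176, 0.081], 'tool_rot': [0.49, 0.872, 0.0, -0.0], 'ft_force': [-1.361, 0.825, -1.864], 'grip_width': 0.011}
[[-0.519  0.855  0.   ]
 [ 0.855  0.519  0.   ]
 [ 0.     0.    -1.   ]]
[-104.21315624  -57.8299817 ]
42.17778502945585
pos [0.4495 0.1756 0.0806] head 121.3
[-0.01, 0.39, 0.0] roll -0.0 dist 0.4
[-0.11, 1.22, 0.0] roll -0.0 dist 1.2
[-0.37, 2.02, 0.0] roll -0.0 dist 2.1
[-0.79, 2.74, 0.0] roll -0.0 dist 2.9
[-1.34, 3.37, 0.0] roll -0.0 dist 3.6
[-2.01, 3.88, 0.0] roll -0.0 dist 4.4
[-2.77, 4.25, 0.0] roll -0.0 dist 5.1
[-3.58, 4.45, 0.0] roll -0.0 dist 5.7
[-4.42, 4.5, 0.0] roll -0.0 dist 6.3
```

Request:
play_rows:
  motion:
    - {"fingers":1,"translation":[0,0.4,0],"roll":0}
    - {"fingers":1,"translation":[-0.1,1.2,0],"roll":0}
    - {"fingers":1,"translation":[-0.4,2.0,0],"roll":0}
    - {"fingers":1,"translation":[-0.8,2.7,0],"roll":0}
    - {"fingers":1,"translation":[-1.3,3.4,0],"roll":0}
    - {"fingers":1,"translation":[-2.0,3.9,0],"roll":0}
    - {"fingers":1,"translation":[-2.8,4.2,0],"roll":0}
    - {"fingers":1,"translation":[-3.6,4.4,0],"roll":0}
    - {"fingers":1,"translation":[-4.2,4.5,0],"roll":0}
    - {"fingers":1,"translation":[-4.3,4.5,0],"roll":0}
    - {"fingers":1,"translation":[-4.3,4.5,0],"roll":0}
    - {"fingers":1,"translation":[-4.3,4.5,0],"roll":0}

```text
clock: 58.72
eef_pos: [0.5142, 0.1656, 0.0809]
tool_rot: [0.489, 0.872, 0.005, 0.001]
ft_force: [4.3, 9.4, -7.4]
grip_width: 0.0113
```

```bash
python3 - <<'E'
from h import *
st();o=bot.get_obs()["eef_pos"];print(w2c(*o[:2]))
E
```

```text
{'clock': 58.717, 'joint_pos': [0.308, 0.44, -0.163, 0.959, 0.006, -0.24], 'eef_pos': [0.514, 0.166, 0.081], 'tool_rot': [0.489, 0.872, 0.005, 0.001], 'ft_force': [4.253, 9.418, -7.425], 'grip_width': 0.011}
[[-0.522  0.853  0.006]
 [ 0.853  0.522  0.008]
 [ 0.004  0.01  -1.   ]]
[-54.07722613 -99.9216829 ]
```

Request:
play_rows:
  motion:
    - {"fingers":0.4,"translation":[0,0,0],"roll":0}
    - {"fingers":0.4,"translation":[0,0,0],"roll":0}
    - {"fingers":0.4,"translation":[0,0,0],"roll":0}
    - {"fingers":0.4,"translation":[0,0,-3],"roll":0}
    - {"fingers":0.4,"translation":[0,0,-6],"roll":0}
    - {"fingers":0.2,"translation":[2,0,-8],"roll":7}
    - {"fingers":0.1,"translation":[5,-0.5,-8],"roll":14}
    - {"fingers":0.1,"translation":[8,-0.5,-8],"roll":21}
    - {"fingers":0.1,"translation":[9.3,-0.5,-8],"roll":28}
    - {"fingers":0.1,"translation":[9.3,-0.5,-8],"roll":35}
    - {"fingers":0.1,"translation":[9.3,-0.5,-8],"roll":42}
    - {"fingers":0.1,"translation":[9.3,-0.5,-8],"roll":49}
    - {"fingers":0.1,"translation":[9.3,-0.5,-8],"roll":56}
    - {"fingers":0.1,"translation":[9.3,-0.5,-8],"roll":63}
    - {"fingers":0.1,"translation":[9.3,-0.5,-8],"roll":70}
    - {"fingers":0.1,"translation":[9.3,-0.5,-8],"roll":77}
    - {"fingers":0.1,"translation":[9.3,-0.5,-8],"roll":84}
    - {"fingers":0.1,"translation":[9.3,-0.5,-8],"roll":90}
    - {"fingers":0.1,"translation":[9.3,-0.5,-8],"roll":90}
    - {"fingers":0.1,"translation":[9.3,-0.5,-8],"roll":90}

```text
clock: 60.38
eef_pos: [0.4581, 0.2387, 0.1606]
tool_rot: [0.963, 0.271, 0.0, 0.0]
ft_force: [0.9, 0.1, -0.2]
grip_width: 0.038
```

```bash
python3 - <<'E'
from h import *
st();go([(.4612,.2427,.077,31.3)])
E
```

```text
{'clock': 60.383, 'joint_pos': [0.48, 0.325, -0.107, 1.138, -0.0, 1.503], 'eef_pos': [0.458, 0.239, 0.161], 'tool_rot': [0.963, 0.271, 0.0, 0.0], 'ft_force': [0.865, 0.075, -0.201], 'grip_width': 0.038}
[[ 0.853  0.521  0.001]
 [ 0.521 -0.853  0.   ]
 [ 0.001  0.    -1.   ]]
pos [0.4581 0.2387 0.1606] head 31.4
[0.47, -0.18, 8.36] roll 0.1 dist 8.4
```

Request:
play_rows:
  motion:
    - {"fingers":0.1,"translation":[0.5,-0.2,2],"roll":0}
    - {"fingers":0.1,"translation":[0.5,-0.2,5],"roll":0}
    - {"fingers":0.1,"translation":[0.5,-0.2,7],"roll":0}
    - {"fingers":0.1,"translation":[0.5,-0.2,8.3],"roll":0}
    - {"fingers":0.1,"translation":[0.5,-0.2,8.3],"roll":0}
    - {"fingers":1,"translation":[0.5,-0.2,8.3],"roll":0}
    - {"fingers":1,"translation":[0.5,-0.2,8.3],"roll":0}
    - {"fingers":1,"translation":[0.5,-0.2,8.3],"roll":0}
    - {"fingers":1,"translation":[0.5,-0.2,8.3],"roll":0}
    - {"fingers":1,"translation":[0.5,-0.2,8.3],"roll":0}
    - {"fingers":1,"translation":[0.5,-0.2,8.3],"roll":0}

```text
clock: 61.3
eef_pos: [0.4609, 0.2431, 0.0784]
tool_rot: [0.963, 0.27, 0.0, 0.0]
ft_force: [-4.3, -2.5, 6.5]
grip_width: 0.0105
```

Request:
play_rows:
  motion:
    - {"fingers":1,"translation":[0,1,0],"roll":0}
    - {"fingers":1,"translation":[0,2,0],"roll":0}
    - {"fingers":1,"translation":[0,3,0],"roll":0}
    - {"fingers":1,"translation":[0,4,0],"roll":0}
    - {"fingers":1,"translation":[0,4.5,0],"roll":0}
    - {"fingers":1,"translation":[0,4.7,0],"roll":0}
    - {"fingers":1,"translation":[0,4.7,0],"roll":0}
    - {"fingers":1,"translation":[0,4.7,0],"roll":0}

```text
clock: 61.97
eef_pos: [0.4847, 0.2047, 0.0785]
tool_rot: [0.963, 0.27, 0.0, -0.002]
ft_force: [-6.1, 2.8, 5.7]
grip_width: 0.0106
```

```bash
python3 - <<'E'
from h import *
st();o=bot.get_obs()["eef_pos"];print(w2c(*o[:2]), w2c(.485,.2044))
E
```

```text
{'clock': 61.967, 'joint_pos': [0.397, 0.424, -0.197, 0.95, 0.004, 1.42], 'eef_pos': [0.485, 0.205, 0.078], 'tool_rot': [0.963, 0.27, 0.0, -0.002], 'ft_force': [-6.144, 2.823, 5.738], 'grip_width': 0.011}
[[ 0.854  0.521 -0.001]
 [ 0.521 -0.854  0.004]
 [ 0.001 -0.004 -1.   ]]
[-58.95254994 -51.25010288] [-58.87298846 -51.63633633]
```

Request:
play_rows:
  motion:
    - {"fingers":1,"translation":[0,0.2,0],"roll":0}
    - {"fingers":1,"translation":[0,0.4,0],"roll":0}
    - {"fingers":1,"translation":[0,0.4,0],"roll":0}

```text
clock: 62.22
eef_pos: [0.485, 0.2043, 0.0787]
tool_rot: [0.962, 0.272, -0.001, -0.006]
ft_force: [-11.7, 10.6, 8.3]
grip_width: 0.0103
```

Request:
play_rows:
  motion:
    - {"fingers":0.2,"translation":[0,0,0],"roll":0}
    - {"fingers":0.1,"translation":[0,0,0],"roll":0}
    - {"fingers":0.1,"translation":[0,0,0],"roll":0}
    - {"fingers":0.1,"translation":[0,0,0],"roll":0}
    - {"fingers":0.1,"translation":[0,0,-3],"roll":0}
    - {"fingers":0.1,"translation":[0,0,-6],"roll":0}
    - {"fingers":0.1,"translation":[0,0,-10],"roll":0}
    - {"fingers":0.1,"translation":[-4,0,-12],"roll":0}
    - {"fingers":0.1,"translation":[-8,2,-12],"roll":0}
    - {"fingers":0.1,"translation":[-12,4,-12],"roll":0}
    - {"fingers":0.1,"translation":[-16,6,-12],"roll":0}
    - {"fingers":0.1,"translation":[-18,8,-12],"roll":0}
    - {"fingers":0.1,"translation":[-18,12,-12],"roll":0}
    - {"fingers":0.1,"translation":[-18,15,-12],"roll":0}
    - {"fingers":0.1,"translation":[-18,15,-12],"roll":0}

```text
clock: 63.47
eef_pos: [0.4143, -0.0263, 0.198]
tool_rot: [0.964, 0.267, 0.002, 0.002]
ft_force: [-0.4, -0.5, 0.5]
grip_width: 0.0385
```

```bash
python3 - <<'E'
from h import *
st();snap("top","t23");snap("scene","s23")
a=load("t23")["im"][20:260,70:430];b=load("s23")["im"][90:340,120:390];d=load("s23")["im"][205:285,262:372]
A=cv2.resize(a,(400,267));B=cv2.resize(b,(400,370),interpolation=cv2.INTER_CUBIC)
D=cv2.resize(d,(400,291),interpolation=cv2.INTER_CUBIC)
L=np.vstack([A,D]);H=max(L.shape[0],B.shape[0]);o=np.zeros((H,800,3),np.uint8);o[:L.shape[0],:400]=L;o[:370,400:]=B
e=cv2.resize(load("t23")["im"][120:215,115:225],(218,188),interpolation=cv2.INTER_CUBIC);o[370:558,400:618]=e
cv2.imwrite("pics/final.png",o);print(o.shape)
E
```

```text
{'clock': 63.467, 'joint_pos': [-0.062, 0.099, -0.295, 1.173, -0.002, 0.969], 'eef_pos': [0.414, -0.026, 0.198], 'tool_rot': [0.964, 0.267, 0.002, 0.002], 'ft_force': [-0.437, -0.486, 0.532], 'grip_width': 0.038}
[[ 0.858  0.514  0.005]
 [ 0.514 -0.858 -0.002]
 [ 0.003  0.004 -1.   ]]
(558, 800, 3)
```

View pics/final.png

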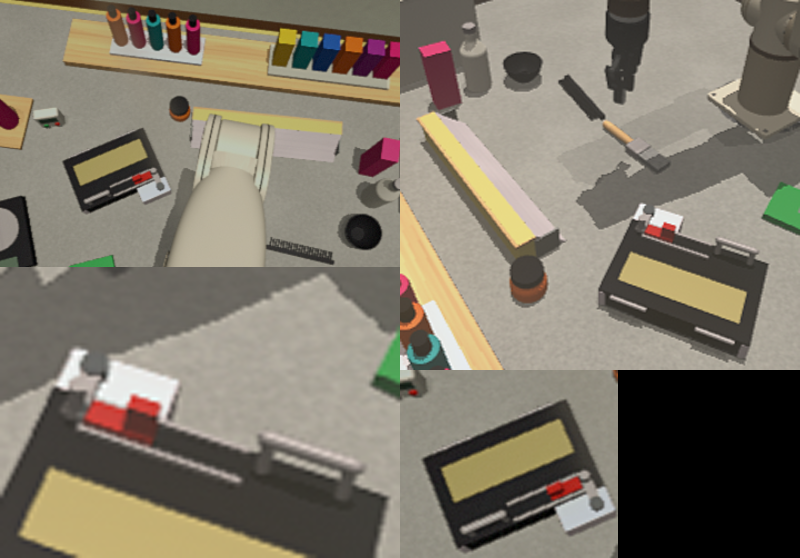

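Everything matches the starting arrangement: the lid is shut, the clasp lies across it, the catch is home beside the clasp, and the bystanders haven't moved. I'm handing in the job.

```bash
python3 -c "
from workcell import bot
print(bot.job_done())"
```

```text
the job is handed in; nothing more can be done
None
```

The job is handed in at 63 s on the robot clock. Both boards that were present, violet and teal, are packed face up. The violet one is in the left bay and the teal one in the right. There was no copper board.

**What I did:**
- Slid the catch back 45 mm, swung the clasp clear and opened the lid to about 1.63 rad.
- Pushed each board up against the upstand, took it by its top edge, stood it in its bay and tipped it over.
- Shut the lid, swung the clasp back and slid the catch home.

**Last checks:**
- **Boards:** before the lid was shut, scans of the top-camera images showed each one flat, square and face up, about x −68 to 53 mm in its own bay.
- **Lid:** it is down. Pressing on it met the lid-top height (46 mm) with 15 N.
- **Clasp:** the knob's sideways (case y) position is the same as when it was first shut.
- **Catch:** its end position is within 0.5 mm of where it started, with a firm stop under extra push.
- **Final view:** the case looks as it did at the start and the bystanders in view look unmoved. I judged that by eye and did not measure it.

**What did not go smoothly:**
- **Violet board:** on the first try in the left bay its lower corner came down on the divider, with about 49 N at the wrist. The board was tilted about 7° in the grip. I lifted it, allowed for the tilt and placed it cleanly. I believe the load went through the board and fingers, not the gripper's body, but I could not check that.
- **Lid angle:** during placing, the lid was pushed back to about 1.84 rad, most likely by the gripper. It closed normally afterwards.

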